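# Clamp the sprung sample deck level and load it

## Robot

A 7-joint arm with a two-finger parallel gripper is mounted at the origin on the work surface. World frame = base frame: x ahead of the robot, y to its left, z up, the work surface at z = 0. Lengths are in mm, angles in rad, forces in N, time in s.
With the tool pointing down it reaches from about 400 to 875 mm from the base axis. Payload 4.4 kg.
Tool frame: the origin (TCP) lies on the centre line of the jaws, within the pads' length; the fingertips stand 8 mm ahead of it and the grasp point (between the pads) lies 11 mm behind it; x points along the fingers, z is the direction in which the jaws open and shut, and the axes are right-handed (so a half turn about x gives the same grasp; the last joint's range is limited). The gripper opens to 85 mm and grips with 20 to 120 N. Pads are 22 mm wide; open, the fingers measure 114 mm over their backs; the gripper's body (76 mm by 85 mm) begins 54 mm behind the grasp point. The pads swing forward as they close: fully open they stand 13 mm farther back than shut.
Start: joints at [1.178, 0.628, 0.038, 1.517, -0.027, 0.996, -0.02], TCP at [208.687, -615.603, 239.313] pointing down, gripper open.
Joint ranges: [-3.06, 3.06], [-0.37, 2.12], [-1.25, 1.32], [0.18, 2.47], [-1.1, 4.24], [0.23, 1.98], [-2.94, 2.94]. Speed limits (rad/s): [2.57, 2.57, 3.14, 3.14, 3.14, 3.14, 3.14].

## Interface

Orientations are given as [roll, pitch, yaw] about the fixed x, y, z axes, in that order (R = Rz(yaw) Ry(pitch) Rx(roll)).
In Python, from cell import ctrl, get_image, camera_params gives the robot as it stands. The module is installed in compiled form; this text tells all that it offers.
- The arm moves only by the shell command python3 -m handwheel 'ROWS'. ROWS is text: rows parted by semicolons, each of 7 numbers parted by spaces: the opening, from -1 (shut) to 1 (fully open), then the shift along the tool's x, y, z in mm, then the turn, a rotation vector about the tool's x, y, z in rad. In form: grip x y z wx wy wz; .... A call has 1 to 10 rows; each row shifts and turns the pose as measured when the row begins, along the tool's axes as they then stand; what a row does not reach is not made up. A row lasts 1/10 s, in which the tool goes at most 50 mm and 8.59 degrees, less where a joint would pass 70% of its speed; a pose out of reach is approached as far as the arm can. A call with a gripper value outside its range is refused whole. The fingers move at their own pace and stop on an object; the grip force is fixed at half the most. Time passes only in rows, so rows that do not move let the fingers close. It gives the time, the measured TCP pose, the force and the opening at its end, in the units of the state.
- ctrl.read_state(): the state, without advancing time (a new reading comes with each control period).
- get_image(name): name is "side" or "top"; returns the picture (384x512x3 uint8, blue, green, red); there is no depth.
- camera_params(name): a dict with "fx", "fy", "cx", "cy" (pixels), "eye" and "orientation" of the camera in the world. Camera axes: x right, y up, looking along -z (the intrinsics and any distortion apply to the point x, -y, -z); pixel columns grow to the right and rows downward; lengths in mm; the calibration is good to about 2 mm. A picture is of the moment at which its call begins. camera_params takes no time and is no camera call.
- ctrl.finish_job(): hands the job in, once; it reports no verdict.
The state is a dict: "clock": time; "qpos": joint angles; "qd": joint speeds; "tau": joint torques, N m; "eef_pos": TCP position; "tool_rot": TCP orientation; "force": force on the tool from outside, world axes, zero at the start; "torque": the same for the moment, N m; "width": finger opening in mm.
Only numpy, scipy, OpenCV 4.12 (cv2) and the standard library are available. Lean on these libraries where they do the work, as an engineer would, in place of code of your own. Each camera call takes 0.05 s, during which the arm holds its last target.

## Task

Clamp the sprung sample deck level with both hold-down bolts, one towards each end of its free edge: lower each bolt's head through the slot of the strut, its collar pushing the deck down level, give it a quarter turn so that the head catches under the strut's lips, and let go. Once both bolts hold the deck level, stand every buffer jar that is on the table upright on the deck, well in from its edges. Leave the other glassware and tools where they are.

Things in the scene. Friction and masses are not known exactly. Their poses are not given: they have to be found in the camera images.
- bolt1: hammer-head hold-down bolt, steel, 80 mm tall, 0.25 kg, upright. Origin: centre of the head's underside, z up. Head: bar 42 mm long (own x), 18 wide (y), z 0-8 mm; shank 16 mm thick to z 22; round collar 56 mm across, z 22-30; black flat grip z 40-80 mm, 46 long (x, parallel to the head), 14 thick (y). At the start hangs by its collar in a stand; lift 30 mm straight up to free it
- bolt2: hammer-head hold-down bolt, steel, 80 mm tall, 0.25 kg, upright. Origin: centre of the head's underside, z up. Head: bar 42 mm long (own x), 18 wide (y), z 0-8 mm; shank 16 mm thick to z 22; round collar 56 mm across, z 22-30; black flat grip z 40-80 mm, 46 long (x, parallel to the head), 14 thick (y). At the start hangs by its collar in a stand; lift 30 mm straight up to free it
- stand1: white plastic block 80 x 64 mm, 40 mm tall, fixed, with a socket in which a hold-down bolt hangs at the start. Origin: centre of its underside; x along its 80 mm side
- stand2: white plastic block 80 x 64 mm, 40 mm tall, fixed, with a socket in which a hold-down bolt hangs at the start. Origin: centre of its underside; x along its 80 mm side
- jar1: squat closed amber glass buffer jar with a black cap, 62 mm across, 46 mm tall, 0.15 kg. Three or all four of the jars are present. Origin: centre of its underside, z up
- jar2: squat closed amber glass buffer jar with a black cap, 62 mm across, 46 mm tall, 0.15 kg. Three or all four of the jars are present. Origin: centre of its underside, z up
- jar3: squat closed amber glass buffer jar with a black cap, 62 mm across, 46 mm tall, 0.15 kg. Three or all four of the jars are present. Origin: centre of its underside, z up
- jar4: squat closed amber glass buffer jar with a black cap, 62 mm across, 46 mm tall, 0.15 kg. Three or all four of the jars are present. Origin: centre of its underside, z up
- deck_base: fixed grey base plate (270 x 280 mm) that carries the sprung deck and, along the deck's free edge, a length of slotted steel strut. Origin: on the table under the middle of the level deck; x points from the deck's hinge towards the strut, y runs along the strut, z up. A dark heel bar, 15 mm wide and 7 mm tall, runs along the strut's far lip, so that a collar bears level on deck and heel bar
- slot_mid (a point): middle of the strut's slot, in the plane of the strut's top (45 mm above the table); y along the slot, axes as deck_base. Strut 320 mm long, 54 mm wide inside; slot 24 mm wide, open all along, between lips 4 mm thick; 28 mm deep below the lips. A bolt with its collar pressed on the level deck has its origin 15 mm below this point, leaving 3 mm from head top to lips
- deck_mid (a point): middle of the deck's top face; axes of the deck (as deck_base when level). Aluminium plate 200 (x) by 260 (y) by 6 mm, hinged along its -x edge; its +x edge is free. Level, its top is 52 mm above the table and its free edge lies 14 mm short of the slot's centre line, so a bolt's collar in the slot overlaps it
- deck (a joint): angle of the deck about its hinge, rad: 0 = level (lower stop), 0.26 = fully raised by its spring (free edge 51 mm up). The spring lifts the free edge with about 1 N when raised, 6 N when level; it still lifts the deck with all the jars on it
- flask: clear conical flask, 103 mm tall, foot 74 mm across; a bystander, to be left where it is
- beaker: clear open beaker, 68 mm across, 85 mm tall; a bystander, to be left where it is
- wash_bottle: white plastic wash bottle, 62 mm across, 140 mm tall; a bystander, to be left where it is
- dish: shallow white dish, 84 mm across, 16 mm tall; a bystander, to be left where it is
- spatula: steel lab spatula, 180 mm long, lying flat; a bystander, to be left where it is
Not all that is in view belongs to the job. Leave any yellow look-alike of the bolt2 alone.

How it is judged:
By the outcome, as a careful person would: the job done as asked, in the order asked, and still so for the second after the job is handed in, with the robot touching nothing.
Of jar1, jar2, jar3, jar4 only 3 to 4 are there at a start; the rules pass over those that are not, and their reading is None.
At some moment in a run one of jar1, jar2, jar3, jar4 may be knocked a few centimetres aside while the robot is not near it.
It also fails if it takes over 210 s, if anything falls off the work surface, if the arm or the gripper's body presses on something with over 40 N, if the wrist force passes 120 N, or if a joint passes its speed limit or range.

## Working session

There is one attempt and no reset: what is moved stays moved. The work goes in short steps, Python scripts to look and compute and a shell command to move; the robot and the scene stay as the last step left them, time stands still between calls to the robot, and variables do not carry over. Pictures are saved under pics/ and viewed, and the job is handed in when it is done.

```bash
mkdir -p pics
python3 - <<'E'
from cell import ctrl,get_image,camera_params
import cv2
for n in("side","top"):
    im=get_image(n); cv2.imwrite(f"pics/{n}0.png",im); print(n,camera_params(n))
print(ctrl.read_state())
E
```

```text
side {'fx': 406.7206432247017, 'fy': 406.7206432247017, 'cx': 249.4925495300839, 'cy': 195.56327174368244, 'eye': array([ 531.27362982, -740.89117426,  930.96671919]), 'orientation': array([ 0.70080075,  0.01611436, -0.07253655])}
top {'fx': 408.10623176448024, 'fy': 408.10623176448024, 'cx': 255.3464718861615, 'cy': 191.60377604772984, 'eye': array([ 352.71208278,   -3.96271573, 1336.4651876 ]), 'orientation': array([ 0.17675332, -0.01144912, -1.55199077])}
{'clock': 0.1, 'qpos': array([ 1.17817468,  0.62925939,  0.03849064,  1.51827513, -0.02699446,
        0.99628611, -0.02000834]), 'qd': array([ 7.60225063e-06, -2.22936077e-03, -2.49085958e-04, -3.83461450e-03,
        5.43753607e-04, -2.15567410e-04,  4.33117189e-04]), 'tau': array([ 3.10811098e-03, -5.64530039e+01,  1.23014957e+00, -1.93972617e+01,
        1.11162930e-02,  5.43710878e-03, -1.81338942e-05]), 'eef_pos': array([ 208.49938308, -615.07620509,  238.47586382]), 'tool_rot': array([-3.11277674,  1.56908752,  1.92639127]), 'force': array([-0.79319181,  0.70520885,  0.08854055]), 'torque': array([ 0.01596968,  0.01411453, -0.00121106]), 'width': 85.55620011172813}
```

View pics/side0.png

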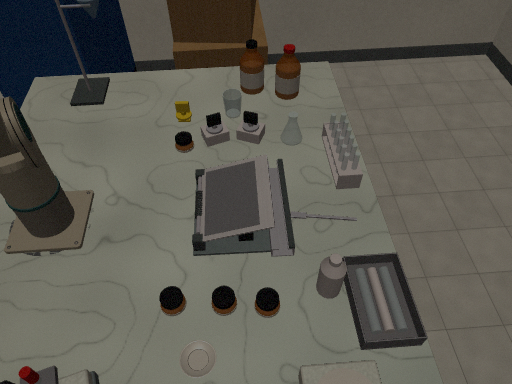

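View pics/top0.png

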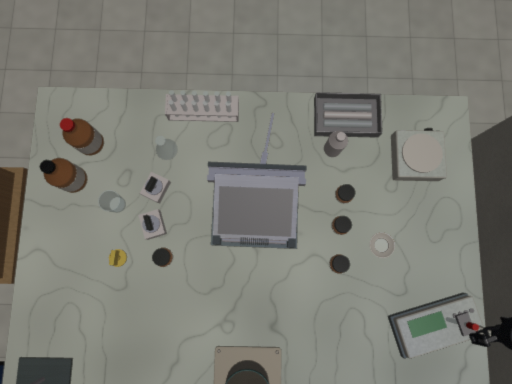

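The side and top views show all four jars: top at (162,257), (345,193), (342,225) and (340,264). The two bolt stands are near (152,187) and (152,222), with the yellow decoy at (117,257). The deck is in the middle with the strut at its far edge.

```bash
cat > h.py <<'E'
import numpy as np,cv2
from scipy.spatial.transform import Rotation as Ro
from cell import ctrl,get_image,camera_params
def P(n):
    p=camera_params(n);return p,Ro.from_euler('xyz',p['orientation']).as_matrix()
def cast(n,u,v,z):
    p,R=P(n); d=R@np.array([(u-p['cx'])/p['fx'],-(v-p['cy'])/p['fy'],-1]); e=p['eye']
    return (e+d*(z-e[2])/d[2]).round(1)
def proj(n,X):
    p,R=P(n); c=R.T@(np.array(X,float)-p['eye']); return np.array([p['cx']+p['fx']*c[0]/-c[2],p['cy']-p['fy']*c[1]/-c[2]]).round(1)
def crop(n,x0,y0,x1,y1,k,name,im=None):
    im=get_image(n) if im is None else im
    cv2.imwrite(f"pics/{name}.png",cv2.resize(im[y0:y1,x0:x1],None,fx=k,fy=k,interpolation=cv2.INTER_CUBIC));return im
def st():
    s=ctrl.read_state();R=Ro.from_euler('xyz',s['tool_rot']).as_matrix()
    print('t',round(s['clock'],2),'pos',s['eef_pos'].round(1),'w',round(s['width'],1),'F',s['force'].round(1),'q',s['qpos'].round(2));print(R.round(3));return s,R
E
python3 - <<'E'
from h import *
t=cv2.imread('pics/top0.png');s=cv2.imread('pics/side0.png')
crop('top',200,150,320,260,6,'a1',t);crop('top',90,160,200,280,5,'a2',t)
crop('side',180,145,310,265,5,'a3',s);crop('side',160,85,280,165,6,'a4',s)
st()
for n,im in(('top',t),('side',s)):
    m=(im.max(2)<60).astype('uint8')
    k,l,stt,c=cv2.connectedComponentsWithStats(m)
    for i in range(1,k):
        if 30<stt[i,4]<900: print(n,c[i].round(1),stt[i])
E
```

```text
t 0.1 pos [ 208.5 -615.1  238.5] w 85.6 F [-0.8  0.7  0.1] q [ 1.18  0.63  0.04  1.52 -0.03  1.   -0.02]
[[-0.001  0.947  0.321]
 [ 0.002  0.321 -0.947]
 [-1.    -0.    -0.002]]
top [357.  101.6] [317  94  64  38 324]
top [319.3 126.8] [315 104  16  32  66]
top [364.2 134.5] [346 133  35   4  79]
top [ 47.6 166.6] [ 40 160  16  14 175]
top [  4.1 209.5] [  0 169  13 108 808]
top [ 21.9 196.1] [ 18 170   8  58  92]
top [150.8 184.1] [146 177  11  15  96]
top [345.5 192.5] [338 185  16  16 210]
top [505.2 222. ] [498 206  14  30 198]
top [148.  222.6] [144 216   9  14  84]
top [342.1 224.3] [334 217  17  16 217]
top [161.1 256.7] [153 249  17  17 232]
top [339.9 263.4] [332 255  17  18 230]
top [411.2 319. ] [388 293  76  64 176]
top [  1.1 370.2] [  0 361   4  23  66]
top [246.7 373.7] [226 361  42  23 713]
side [288.1  74.1] [276  68  24  11 116]
side [252.9  89.9] [241  84  23  10  93]
side [286.9  95. ] [275  90  23   9  94]
side [250.4 117.8] [244 111  14  15 174]
side [213.4 119.8] [206 113  15  15 172]
side [183.2 138.5] [175 131  17  16 205]
side [285.8 205.7] [278 159  17  96 477]
side [198.8 174.3] [196 169   8  18  68]
side [198.1 203.8] [195 191   7  28 166]
side [ 73.4 234.9] [ 42 193  52  59 144]
side [198.3 242.5] [192 233  14  18 190]
side [245.9 236.7] [237 232  17  10 126]
side [233.8 252.5] [194 249  78   7 121]
side [ 36.7 252.4] [ 32 250   9   6  34]
side [374.6 327.9] [343 272  84  78 806]
side [171.  297.7] [160 286  25  24 449]
side [223.  297.3] [212 286  24  24 443]
side [267.1 299.2] [256 287  24  25 448]
side [ 55.8 375.1] [ 54 366   4  18  47]
side [ 32.4 377. ] [ 25 369  16  15 130]
side [ 90.  377.6] [ 88 371   5  13  39]
side [ 95.5 378. ] [ 93 372   6  12  50]
side [  6.3 382.2] [  0 380  15   4  35]
```

Run:
```python
import cv2
a=[cv2.imread(f'pics/a{i}.png') for i in(1,2,3,4)]
print([x.shape for x in a])
```

```text
[(660, 720, 3), (600, 550, 3), (600, 650, 3), (480, 720, 3)]
```

View pics/a1.png

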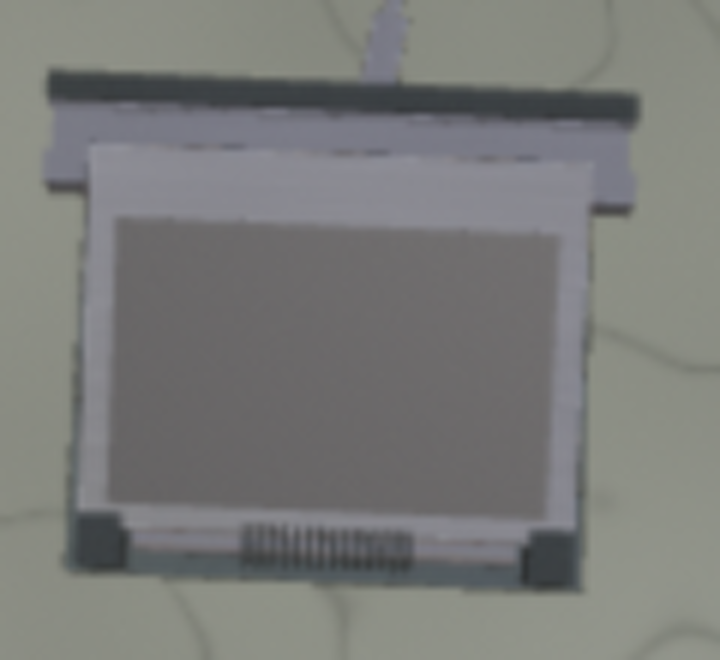

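View pics/a2.png

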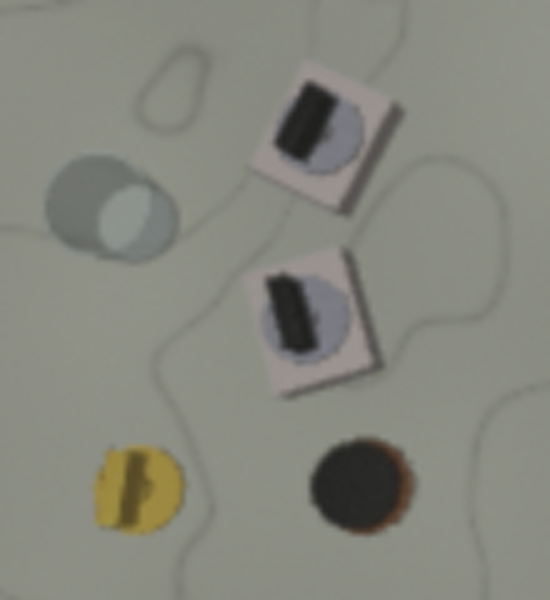

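View pics/a3.png

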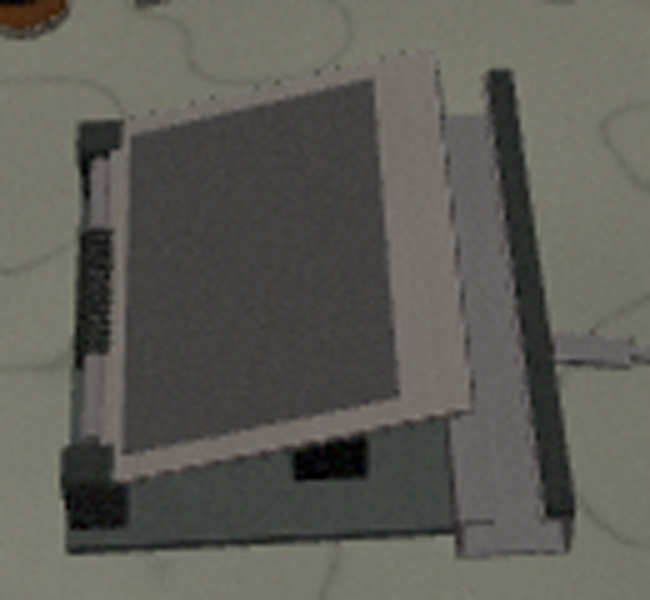

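View pics/a4.png

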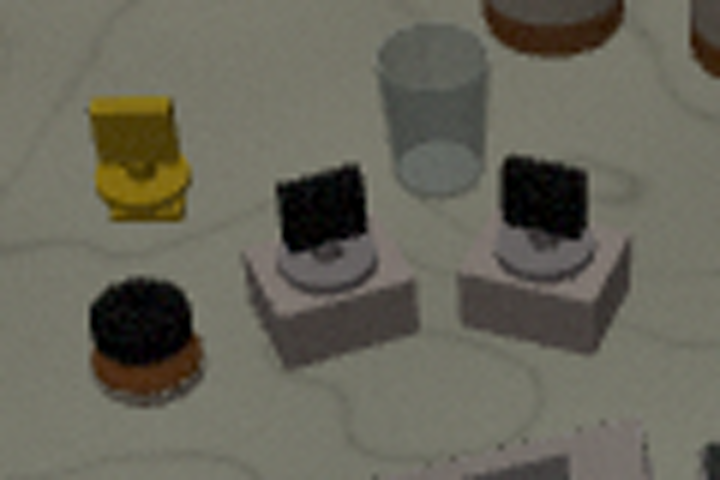

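Run:
```python
from h import *
t=cv2.imread('pics/top0.png');s=cv2.imread('pics/side0.png')
t2=cv2.convertScaleAbs(t,alpha=2,beta=-130);s2=cv2.convertScaleAbs(s,alpha=2,beta=-90)
a=cv2.resize(t2[155:190,203:230],None,fx=14,fy=14,interpolation=cv2.INTER_CUBIC)
b=cv2.resize(t2[155:190,288:315],None,fx=14,fy=14,interpolation=cv2.INTER_CUBIC)
cv2.imwrite('pics/b1.png',np.hstack([a,b]))
crop('side',262,230,302,262,16,'b2',s2);crop('side',262,155,302,185,16,'b3',s2)
```

```text
(no output)
```

View pics/b1.png

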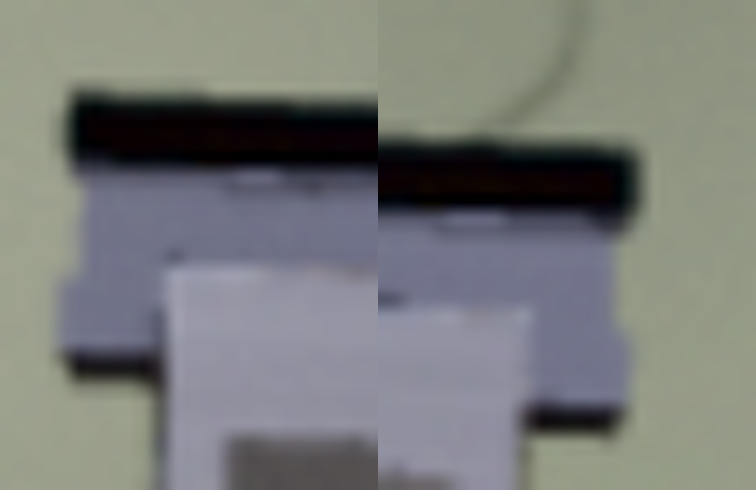

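View pics/b2.png

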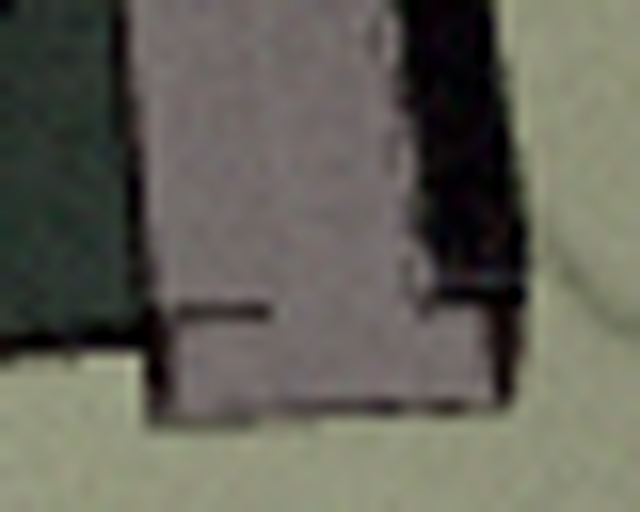

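View pics/b3.png

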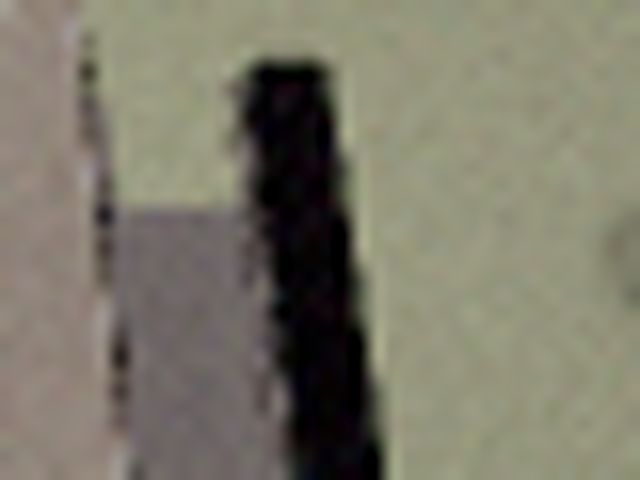

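Run:
```python
from h import *
for l,n,u,v,z in [('slot near L','top',207.4,174.6,45),('slot near R','top',306,178.6,45),('lip out L','top',207.4,179.6,45),('lip out R','top',306,184.1,45),
 ('heel far L','top',208.4,161.8,52),('heel far R','top',306.7,165.6,52),('heel near L','top',208.2,166.5,52),('heel near R','top',306.5,170,52),
 ('s slot near','side',279,249.5,45),('s slot far','side',288.6,248.5,45),('s lip out','side',272,249.7,45),
 ('s heel far R','side',294.5,248.5,52),('s heel near R','side',289,248.6,52),('s heel far L','side',282.3,159.1,52),('s heel near L','side',277.5,159.5,52)]:
    print(l,cast(n,u,v,z))
def tri(a,b):
    A=[];o=[]
    for n,(u,v) in(('top',a),('side',b)):
        p,R=P(n);d=R@np.array([(u-p['cx'])/p['fx'],-(v-p['cy'])/p['fy'],-1]);d/=np.linalg.norm(d);M=np.eye(3)-np.outer(d,d);A.append(M);o.append(M@p['eye'])
    x=np.linalg.solve(A[0]+A[1],o[0]+o[1]); return x.round(1)
print('bolt near-side (B) grip',tri((148,222.6),(213.4,119.8)),'A',tri((150.8,184.1),(250.4,117.8)))
print('stands')
for nm,c in(('A',[(308,60),(398,105),(343,213),(250,165)]),('B',[(245,275),(340,248),(378,365),(280,395)])):
    q=[cast('top',90+x/5,160+y/5,40) for x,y in c];print(nm,[list(x[:2]) for x in q],np.mean(q,0))
for nm,c in(('B',[(243,258),(352,237),(418,278),(290,330)]),('A',[(478,245),(630,235),(605,300),(460,280)])):
    q=[cast('side',160+x/6,85+y/6,40) for x,y in c];print(nm,[list(x[:2]) for x in q],np.mean(q,0))
print('collarA',cast('top',90+320/5,160+133/5,48),'B',cast('top',90+305/5,160+318/5,48))
for a,b in(((161.1,256.7),(183.2,138.5)),((345.5,192.5),(267.1,299.2)),((342.1,224.3),(223,297.3)),((339.9,263.4),(171,297.7))):print('jar',cast('top',*a,44),tri(a,b))
# masks grip orientation top
t=cv2.imread('pics/top0.png')
m=(t.max(2)<60).astype('uint8')
for x,y,w,h in((144,175,15,20),(141,214,14,18)):
    ys,xs=np.nonzero(m[y:y+h,x:x+w]);print(cv2.minAreaRect(np.stack([xs+x,ys+y],1).astype('float32')))
```

```text
slot near L [636.3 141.7  45. ]
slot near R [ 629.8 -177.6   45. ]
lip out L [619.8 141.   45. ]
lip out R [ 611.7 -177.5   45. ]
heel far L [677.2 139.4  52. ]
heel far R [ 671.4 -179.1   52. ]
heel near L [661.5 139.4  52. ]
heel near R [ 656.8 -178.4   52. ]
s slot near [ 633.4 -181.    45. ]
s slot far [ 658.3 -180.    45. ]
s lip out [ 615.5 -180.1   45. ]
s heel far R [ 672.2 -185.7   52. ]
s heel near R [ 658.2 -184.8   52. ]
s heel far L [681.3 136.5  52. ]
s heel near L [666.5 136.1  52. ]
bolt near-side (B) grip [474.9 316.   73.5] A [596.4 315.2  73.3]
stands
A [[np.float64(642.1), np.float64(323.4)], [np.float64(613.6), np.float64(263.5)], [np.float64(542.3), np.float64(294.7)], [np.float64(572.2), np.float64(356.2)]] [592.55 309.45  40.  ]
B [[np.float64(501.2), np.float64(354.5)], [np.float64(519.7), np.float64(295.3)], [np.float64(445.7), np.float64(266.8)], [np.float64(425.6), np.float64(327.3)]] [473.05  310.975  40.   ]
B [[np.float64(429.6), np.float64(318.8)], [np.float64(490.7), np.float64(331.2)], [np.float64(526.2), np.float64(293.1)], [np.float64(455.3), np.float64(256.9)]] [475.45 300.    40.  ]
A [[np.float64(560.8), np.float64(317.9)], [np.float64(646.1), np.float64(318.6)], [np.float64(627.3), np.float64(265.7)], [np.float64(549.2), np.float64(289.3)]] [595.85  297.875  40.   ]
collarA [592.6 310.7  48. ] B [473.8 312.7  48. ]
jar [371.4 275.7  44. ] [372.  277.9  34.3]
jar [ 586.9 -305.1   44. ] [ 589.8 -308.1   30.8]
jar [ 484.  -292.2   44. ] [ 485.4 -295.    31.4]
jar [ 361.3 -283.    44. ] [ 361.3 -285.8   31.2]
((150.91175842285156, 184.1470489501953), (7.202939987182617, 13.719886779785156), 30.963754653930664)
((147.88235473632812, 222.52944946289062), (14.55213737487793, 5.820855140686035), 75.96376037597656)
```

```bash
cat >> h.py <<'E'
def goto(x,y,z,ang):
    s,R=st(); d=R.T@(np.array([x,y,z])-s['eef_pos']); a=np.radians(ang)
    T=np.column_stack([[0,0,-1],[-np.sin(a),np.cos(a),0],[np.cos(a),np.sin(a),0]])
    print('shift tool',d.round(1),'turn',Ro.from_matrix(R.T@T).as_rotvec().round(4),'ang now',np.degrees(np.arctan2(R[1,2],R[0,2])).round(2))
E
python3 -m handwheel '1 0 0 0 -0.14 0 0;1 0 0 0 -0.14 0 0;1 0 0 0 -0.14 0 0;1 0 0 0 -0.14 0 0;1 0 0 0 -0.14 0 0;1 0 0 0 -0.14 0 0;1 0 0 0 -0.14 0 0;1 0 0 0 -0.14 0 0;1 0 0 0 -0.14 0 0'
python3 -c "
from h import *
goto(592,311,238,65)"
```

```text
clock: 1.0
eef_pos: [207.2, -611.8, 233.4]
tool_rot: [1.964, 1.559, 2.031]
force: [-0.3, 0.9, 0.7]
width: 85.5
t 1.0 pos [ 207.2 -611.8  233.4] w 85.5 F [-0.3  0.9  0.7] q [ 1.39  0.65 -0.32  1.52  0.22  1.02  1.08]
[[-0.005 -0.067  0.998]
 [ 0.011  0.998  0.067]
 [-1.     0.011 -0.005]]
shift tool [  3.4 895.1 445.6] turn [-1.0675  0.0018 -0.0127] ang now 3.83
```

```bash
python3 -m handwheel '1 0 44 22 0 0 0;1 0 44 22 0 0 0;1 0 44 22 0 0 0;1 0 44 22 0 0 0;1 0 44 22 0 0 0;1 0 44 22 0 0 0;1 0 44 22 0 0 0;1 0 44 22 0 0 0;1 0 44 22 0 0 0;1 0 44 22 0 0 0'
python3 -c "
from h import *
goto(592,311,238,65)"
```

```text
clock: 2.0
eef_pos: [395.7, -155.4, 232.5]
tool_rot: [2.159, 1.558, 2.212]
force: [1.2, -1.2, 0.1]
width: 84.9
t 2.0 pos [ 395.7 -155.4  232.5] w 84.9 F [ 1.2 -1.2  0.1] q [ 0.62  0.35 -0.4   2.1   0.19  0.74  0.15]
[[-0.008 -0.052  0.999]
 [ 0.011  0.999  0.052]
 [-1.     0.011 -0.007]]
shift tool [ -2.1 455.5 220.4] turn [-1.0821e+00 -7.0000e-04 -1.3800e-02] ang now 3.0
```

```bash
python3 -m handwheel '1 0 45 22 0 0 0;1 0 45 22 0 0 0;1 0 45 22 0 0 0;1 0 45 22 0 0 0;1 0 45 22 0 0 0;1 0 45 22 0 0 0;1 0 45 22 0 0 0;1 0 45 22 0 0 0;1 0 45 22 0 0 0;1 0 45 22 0 0 0'
python3 -m handwheel '1 0 0 0 -0.14 0 0;1 0 0 0 -0.14 0 0;1 0 0 0 -0.14 0 0;1 0 0 0 -0.14 0 0;1 0 0 0 -0.14 0 0;1 0 0 0 -0.14 0 0;1 0 0 0 -0.14 0 0;1 0 0 0 -0.1 0 0'
python3 - <<'E'
from h import *
goto(592,311,238,65)
t=get_image('top');s=get_image('side')
crop('top',90,160,200,280,5,'c1',t);crop('side',160,65,290,165,6,'c2',s)
E
```

```text
clock: 3.0
eef_pos: [588.3, 305.9, 232.8]
tool_rot: [2.622, 1.558, 2.673]
force: [2.2, -0.3, -0.1]
width: 85.3
clock: 3.8
eef_pos: [585.1, 317.1, 226.7]
tool_rot: [1.548, 1.55, 2.735]
force: [0.2, -0.1, -0.5]
width: 85.4
t 3.8 pos [585.1 317.1 226.7] w 85.4 F [ 0.2 -0.1 -0.5] q [-0.16  0.75 -0.69  1.46  0.48  1.12  0.26]
[[-0.019 -0.927  0.375]
 [ 0.008  0.375  0.927]
 [-1.     0.02   0.   ]]
shift tool [-11.5  -8.5  -3.1] turn [ 0.052  -0.0001 -0.0203] ang now 67.98
```

View pics/c1.png

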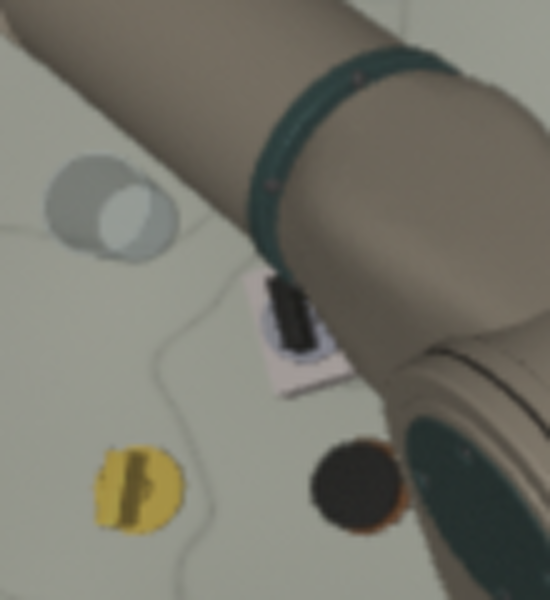

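View pics/c2.png

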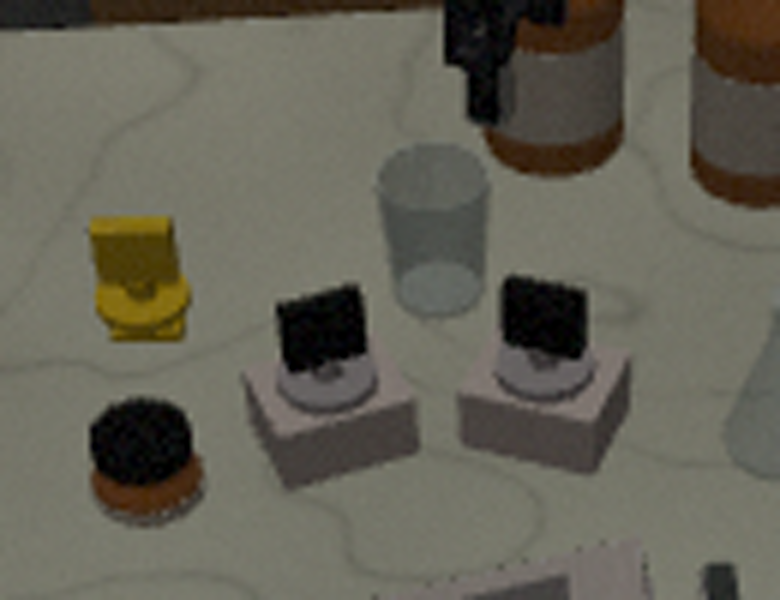

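Run:
```python
from h import *
def f(a): return np.array([np.cos(np.radians(a)),np.sin(np.radians(a)),0])
print('A top',cast('top',148.4,183.2,98)-7*f(65),'B',cast('top',146,223.4,98)-7*f(108.5))
print('A side top edge',cast('side',251,111.8,98),'B',cast('side',213.3,113.8,98))
print('A front bottom',cast('side',160+543/6,65+355/6,58)+7*f(65),'B',cast('side',160+325/6,65+368/6,58)+7*f(108.5))
# collar colour
for z in(45,48,50): print(z,cast('side',160+546/6,65+370/6,z),cast('side',160+328/6,65+381/6,z))
```

```text
A top [590.64167217 310.05584549  98.        ] B [471.62113259 308.96173441  98.        ]
A side top edge [599.5 315.1  98. ] B [477.2 316.2  98. ]
A front bottom [599.25832783 307.94415451  58.        ] B [474.27886741 308.33826559  58.        ]
45 [597.9 304.3  45. ] [477.2 306.   45. ]
48 [597.7 300.7  48. ] [477.3 302.5  48. ]
50 [597.6 298.4  50. ] [477.5 300.1  50. ]
```

```bash
python3 -m handwheel '1 0 -10 -3 0.05 0 -0.02;1 0 -6 0 0 0 0;1 0 0 0 0 0 0'
python3 -c "
from h import *
goto(595,309.5,120,65)"
```

```text
clock: 4.2
eef_pos: [598.7, 307.2, 225.4]
tool_rot: [2.341, 1.569, -2.818]
force: [-0.6, -0.7, -0.7]
width: 85.4
t 4.2 pos [598.7 307.2 225.4] w 85.4 F [-0.6 -0.7 -0.7] q [-0.16  0.75 -0.66  1.45  0.49  1.11  0.22]
[[-0.002 -0.902  0.432]
 [-0.001  0.432  0.902]
 [-1.     0.002 -0.002]]
shift tool [105.4   4.2   0.6] turn [-0.0104 -0.0016 -0.0016] ang now 64.4
```

```bash
python3 -m handwheel '1 25 1 0 0 0 0;1 25 1 0 0 0 0;1 25 1 0 0 0 0;1 20 1 0 0 0 0;1 5 0 0 0 0 0;1 0 0 0 0 0 0'
python3 - <<'E'
from h import *
goto(595,309.5,71,65)
s=get_image('side')
crop('side',160,65,290,165,6,'d2',s)
E
```

```text
clock: 4.8
eef_pos: [595.3, 310.9, 123.4]
tool_rot: [1.016, 1.568, 2.138]
force: [-0.9, 0.3, -0.3]
width: 85.0
t 4.8 pos [595.3 310.9 123.4] w 85.0 F [-0.9  0.3 -0.3] q [-0.19  0.86 -0.61  1.54  0.57  0.92  0.14]
[[-0.001 -0.901  0.435]
 [ 0.002  0.435  0.901]
 [-1.     0.002  0.001]]
shift tool [52.4 -0.4 -1.4] turn [-0.0132  0.0014 -0.0023] ang now 64.24
```

View pics/d2.png

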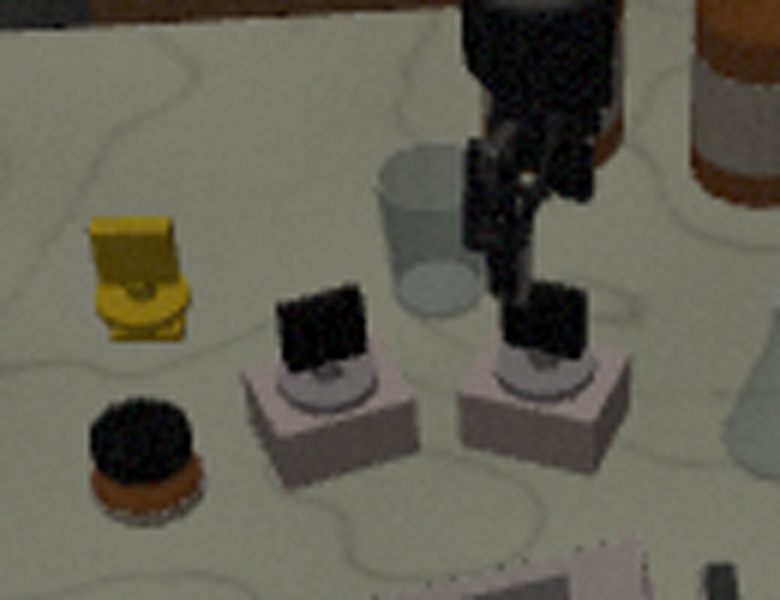

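```bash
python3 -m handwheel '1 20 0 0 0 0 0;1 20 0 -1 0 0 0;1 12 0 0 0 0 0;1 0 0 0 0 0 0'
python3 - <<'E'
from h import *
goto(595,309.5,71,65)
s=get_image('side')
crop('side',160,65,290,165,6,'d3',s)
print(proj('side',[577,272,80]))
E
```

```text
clock: 5.25
eef_pos: [598.6, 312.9, 76.4]
tool_rot: [-0.289, 1.56, 0.83]
force: [-0.9, -0.7, 0.9]
width: 85.6
t 5.25 pos [598.6 312.9  76.4] w 85.6 F [-0.9 -0.7  0.9] q [-0.21  0.91 -0.57  1.56  0.61  0.84  0.11]
[[ 0.007 -0.9    0.436]
 [ 0.008  0.436  0.9  ]
 [-1.    -0.003  0.01 ]]
shift tool [ 5.3  1.8 -4.7] turn [-0.0148  0.0104  0.0032] ang now 64.15
[245.1 125.2]
```

View pics/d3.png

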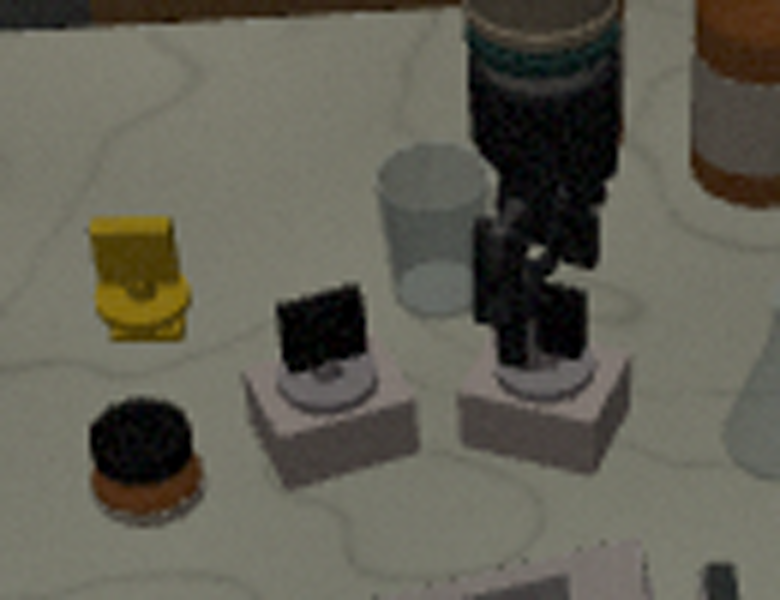

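```bash
python3 -m handwheel '1 5 3 -2 0 0.01 0;1 0 0 0 0 0 0;1 0 0 0 0 0 0'
python3 - <<'E'
from h import *
goto(595,309.5,71,65)
E
python3 -m handwheel '1 0 0 0 0 0 0;1 0 0 0 0 0 0'
python3 - <<'E'
from h import *
goto(595,309.5,71,65)
E
```

```text
clock: 5.6
eef_pos: [596.8, 314.2, 75.0]
tool_rot: [-0.892, 1.563, 0.227]
force: [0.9, -0.1, -0.4]
width: 85.5
t 5.6 pos [596.8 314.2  75. ] w 85.5 F [ 0.9 -0.1 -0.4] q [-0.21  0.91 -0.57  1.56  0.61  0.84  0.1 ]
[[ 0.008 -0.9    0.436]
 [ 0.002  0.436  0.9  ]
 [-1.    -0.006  0.005]]
shift tool [ 4.  -0.4 -5.1] turn [-0.0152  0.0049  0.0062] ang now 64.13
clock: 5.8
eef_pos: [597.1, 314.7, 75.9]
tool_rot: [-0.843, 1.562, 0.277]
force: [-0.0, 0.8, 0.3]
width: 85.3
t 5.8 pos [597.1 314.7  75.9] w 85.3 F [-0.   0.8  0.3] q [-0.22  0.91 -0.57  1.56  0.61  0.84  0.1 ]
[[ 0.009 -0.9    0.436]
 [ 0.002  0.436  0.9  ]
 [-1.    -0.007  0.006]]
shift tool [ 4.9 -0.3 -5.6] turn [-0.015   0.006   0.0068] ang now 64.14
```

```bash
python3 -m handwheel '1 7 0 -5 0 0.005 0.005;1 4 0 -2 0 0 0'
python3 -c "
from h import *
goto(595,309.5,70,65)"
```

```text
clock: 6.0
eef_pos: [594.5, 308.4, 65.1]
tool_rot: [-0.869, 1.568, 0.25]
force: [0.7, 0.3, 0.4]
width: 85.6
t 6.0 pos [594.5 308.4  65.1] w 85.6 F [0.7 0.3 0.4] q [-0.21  0.92 -0.56  1.58  0.62  0.82  0.1 ]
[[ 0.003 -0.9    0.436]
 [ 0.001  0.436  0.9  ]
 [-1.    -0.002  0.002]]
shift tool [-4.9  0.   1.2] turn [-0.015   0.002   0.0024] ang now 64.14
```

```bash
python3 -m handwheel '-1 -4 0 0 0 0 0;-1 0 0 0 0 0 0;-1 0 0 0 0 0 0;-1 0 0 0 0 0 0;-1 0 0 0 0 0 0;-1 0 0 0 0 0 0;-1 0 0 0 0 0 0;-1 0 0 0 0 0 0'
python3 - <<'E'
from h import *
goto(595,309.5,70,65)
s=get_image('side')
crop('side',160,65,290,165,6,'d4',s)
E
```

```text
clock: 6.8
eef_pos: [595.1, 310.5, 68.9]
tool_rot: [-0.248, 1.564, 0.872]
force: [0.9, 0.6, -0.3]
width: 13.4
t 6.8 pos [595.1 310.5  68.9] w 13.4 F [ 0.9  0.6 -0.3] q [-0.21  0.92 -0.57  1.57  0.62  0.82  0.1 ]
[[ 0.004 -0.9    0.436]
 [ 0.005  0.436  0.9  ]
 [-1.    -0.002  0.007]]
shift tool [-1.1 -0.4 -0.9] turn [-0.0144  0.0067  0.0017] ang now 64.17
```

View pics/d4.png

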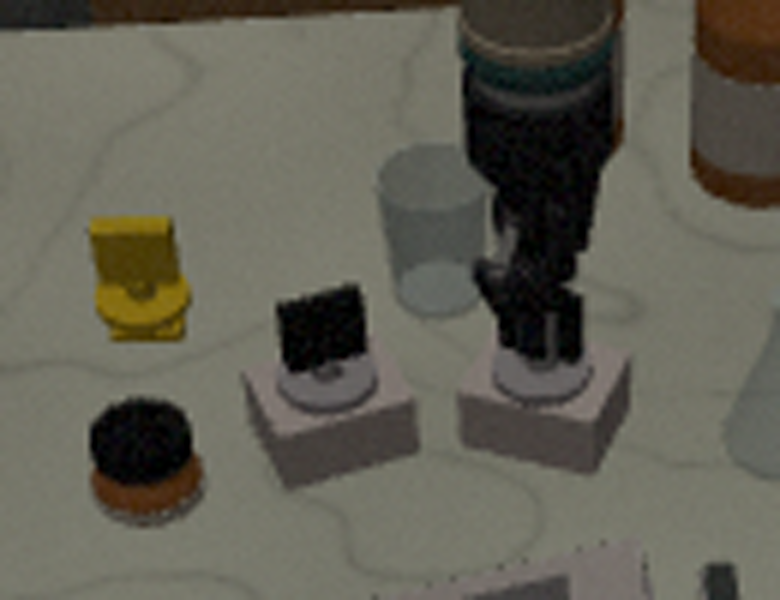

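```bash
python3 -m handwheel '-1 -10 0 0 0 0 0;-1 -20 0 0 0 0 0;-1 -30 0 0 0 0 0;-1 -35 0 0 0 0 0;-1 -35 0 0 0 0 0;-1 0 0 0 0 0 0'
python3 - <<'E'
from h import *
goto(650,75,200,0)
s=get_image('side')
crop('side',160,25,310,140,5,'d5',s)
E
```

```text
clock: 7.45
eef_pos: [591.9, 307.9, 203.2]
tool_rot: [1.723, 1.568, 2.843]
force: [1.9, 0.5, -1.9]
width: 13.2
t 7.45 pos [591.9 307.9 203.2] w 13.2 F [ 1.9  0.5 -1.9] q [-0.16  0.77 -0.65  1.49  0.5   1.06  0.19]
[[-0.003 -0.9    0.435]
 [ 0.001  0.435  0.9  ]
 [-1.     0.003 -0.   ]]
shift tool [   2.9 -153.6 -184.5] turn [ 1.1208 -0.002  -0.0023] ang now 64.22
```

View pics/d5.png

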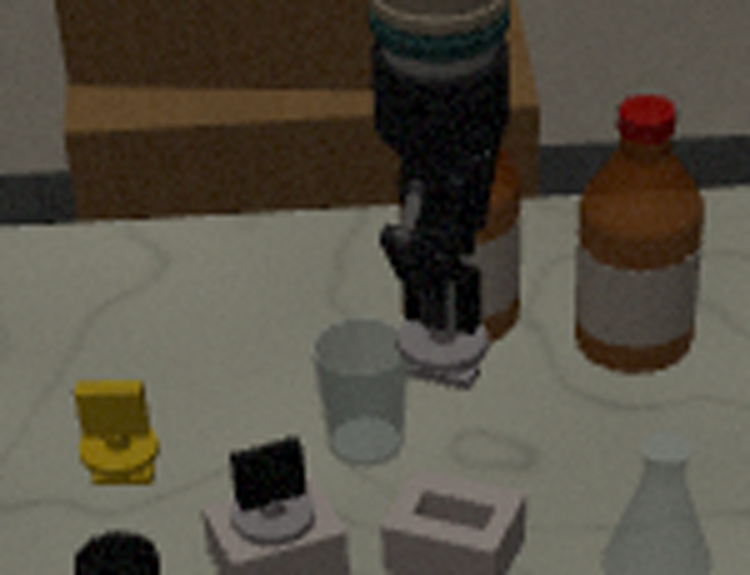

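```bash
python3 -m handwheel '-1 0 0 0 0.145 0 0;-1 0 0 0 0.145 0 0;-1 0 0 0 0.145 0 0;-1 0 0 0 0.145 0 0;-1 0 0 0 0.145 0 0;-1 0 0 0 0.145 0 0;-1 0 0 0 0.145 0 0;-1 0 0 0 0.13 0 0;-1 0 0 0 0 0 0'
python3 - <<'E'
from h import *
goto(650,75,200,-1.2)
E
```

```text
clock: 8.4
eef_pos: [580.7, 294.8, 187.3]
tool_rot: [-2.445, 1.529, -2.51]
force: [0.4, 0.5, -2.9]
width: 13.1
t 8.4 pos [580.7 294.8 187.3] w 13.1 F [ 0.4  0.5 -2.9] q [-0.33  0.72 -0.33  1.52  0.26  0.99 -0.8 ]
[[-0.033  0.065  0.997]
 [-0.024  0.998 -0.066]
 [-0.999 -0.027 -0.032]]
shift tool [  -9.6 -215.1   83.1] turn [-0.0445 -0.0324  0.0259] ang now -3.77
```

```bash
python3 -m handwheel '-1 -5 -10 5 -0.04 -0.032 0.026;-1 -5 -35 13 0 0 0;-1 0 -35 13 0 0 0;-1 0 -35 13 0 0 0;-1 0 -35 13 0 0 0;-1 0 -35 13 0 0 0;-1 0 -25 12 0 0 0;-1 0 0 0 0 0 0'
python3 - <<'E'
from h import *
goto(650,75,200,-1.2)
s=get_image('side');crop('side',180,45,310,165,5,'e1',s)
s=get_image('top');crop('top',190,130,310,230,6,'e2',s)
E
```

```text
clock: 9.2
eef_pos: [654.6, 73.6, 187.8]
tool_rot: [-2.788, 1.55, -2.779]
force: [-0.3, -0.5, -2.7]
width: 13.1
t 9.2 pos [654.6  73.6 187.8] w 13.1 F [-0.3 -0.5 -2.7] q [ 0.05  0.73 -0.37  1.51  0.3   0.98 -0.39]
[[-0.02  -0.01   1.   ]
 [-0.008  1.     0.009]
 [-1.    -0.007 -0.02 ]]
shift tool [-12.1   1.4  -4.8] turn [ 0.0305 -0.0198  0.0076] ang now 0.54
```

View pics/e1.png

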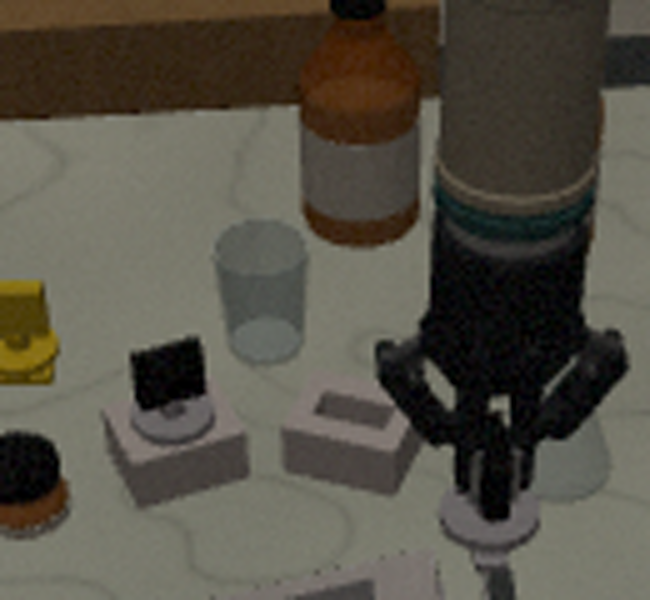

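View pics/e2.png

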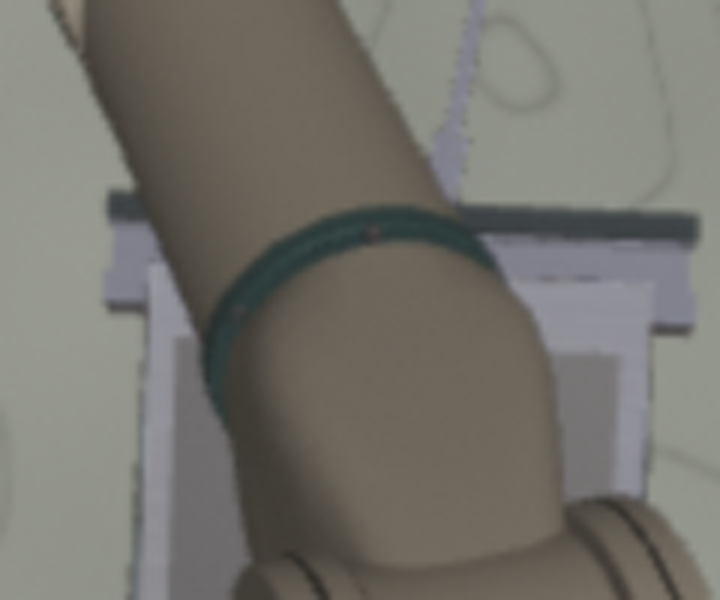

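Run:
```python
from h import *
s=cv2.imread('pics/e1.png')
print(cast('side',180+490/5,45+513/5,167),proj('side',[654.6,73.6,167]))
print(cast('side',180+490/5,45+553/5,137))
```

```text
[655.5  66.8 167. ] [277.4 145.9]
[656.6  66.4 137. ]
```

```bash
python3 -m handwheel '-1 0 0 -3 0.03 -0.02 0.008;-1 10 0 -1 0 0 0;-1 0 0 0 0 0 0'
python3 - <<'E'
from h import *
goto(651,75,109,-1.2)
E
```

```text
clock: 9.6
eef_pos: [646.0, 84.1, 176.1]
tool_rot: [2.174, 1.561, 2.168]
force: [-1.1, 0.7, -3.8]
width: 13.7
t 9.6 pos [646.   84.1 176.1] w 13.7 F [-1.1  0.7 -3.8] q [ 0.04  0.72 -0.37  1.56  0.29  0.91 -0.43]
[[-0.005  0.007  1.   ]
 [ 0.008  1.    -0.007]
 [-1.     0.008 -0.005]]
shift tool [67.  -9.6  5.5] turn [ 0.0143 -0.0054 -0.0078] ang now -0.38
```

```bash
python3 -m handwheel '-1 12 -5 2 0.014 -0.004 -0.006;-1 15 -4 2 0 0 0;-1 15 0 0 0 0 0;-1 15 0 0 0 0 0;-1 0 0 0 0 0 0'
python3 - <<'E'
from h import *
goto(651,75,109,-1.2)
E
```

```text
clock: 10.1
eef_pos: [651.0, 77.4, 113.6]
tool_rot: [1.509, 1.568, 1.493]
force: [-0.9, -0.8, -0.5]
width: 13.5
t 10.1 pos [651.   77.4 113.6] w 13.5 F [-0.9 -0.8 -0.5] q [ 0.03  0.8  -0.33  1.6   0.33  0.8  -0.46]
[[ 0.     0.016  1.   ]
 [ 0.003  1.    -0.016]
 [-1.     0.003  0.   ]]
shift tool [ 4.6 -2.4  0. ] turn [ 0.0049  0.0002 -0.0026] ang now -0.92
```

Run:
```python
from h import *
s=get_image('side');s=cv2.convertScaleAbs(s,alpha=1.8,beta=-40)
crop('side',220,90,320,190,6,'e3',s)
crop('side',262,230,302,262,16,'e4',s)
```

```text
(no output)
```

View pics/e3.png

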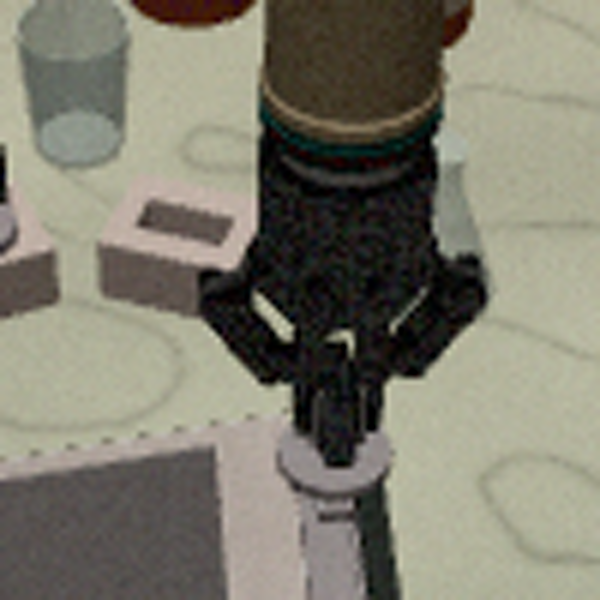

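Run:
```python
from h import *
for z in(62,66): print(z,cast('side',220+318/6,90+515/6,z),cast('side',220+355/6,90+515/6,z))
s=get_image('side');s=cv2.convertScaleAbs(s,alpha=2.2,beta=-60)
crop('side',262,155,302,190,18,'e5',s)
```

```text
62 [644.1  60.5  62. ] [661.9  58.9  62. ]
66 [643.6  56.8  66. ] [661.3  55.2  66. ]
```

View pics/e5.png

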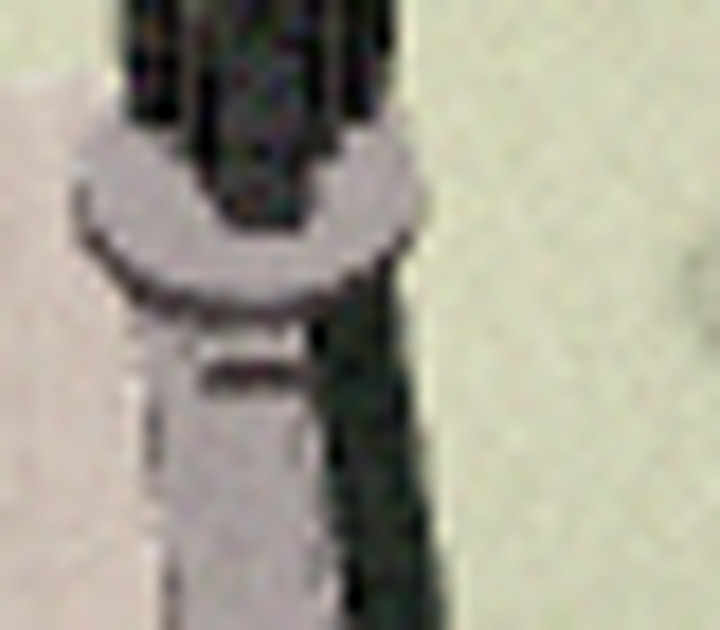

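Run:
```python
from h import *
for z in(45,52): print(z,cast('side',279.7,175.8,z))
print(cast('side',276.15,175.8,58),cast('side',262+160/18,155+500/18,45),cast('side',262+330/18,155+500/18,45),cast('side',262+330/18,155+500/18,52))
```

```text
45 [666.1  74.5  45. ]
52 [665.   68.1  52. ]
[653.8  63.5  58. ] [637.1  49.1  45. ] [664.6  46.7  45. ] [663.5  40.5  52. ]
```

```bash
python3 -m handwheel '-1 8 0 -1 0.005 0 -0.002;-1 8 0 -1 0 0 0;-1 5 0 0 0 0 0'
python3 - <<'E'
from h import *
goto(650,75,81,-1.2)
E
```

```text
clock: 10.5
eef_pos: [653.0, 77.7, 96.6]
tool_rot: [0.144, 1.56, 0.122]
force: [0.4, -0.3, 2.9]
width: 13.2
t 10.5 pos [653.   77.7  96.6] w 13.2 F [ 0.4 -0.3  2.9] q [ 0.02  0.82 -0.32  1.61  0.34  0.75 -0.47]
[[ 0.01   0.022  1.   ]
 [ 0.001  1.    -0.022]
 [-1.     0.001  0.01 ]]
shift tool [15.6 -2.8 -3.1] turn [-0.001   0.0103 -0.0015] ang now -1.26
```

```bash
python3 -m handwheel '-1 4 0 -3 0 0.01 0;-1 6 0 -1 0 0 0'
python3 - <<'E'
from h import *
goto(650,75,81,-1.2)
s=get_image('side');s=cv2.convertScaleAbs(s,alpha=2.2,beta=-60)
crop('side',255,155,305,190,14,'e6',s)
E
```

```text
clock: 10.7
eef_pos: [653.4, 78.0, 94.9]
tool_rot: [0.072, 1.561, 0.049]
force: [-15.3, -4.5, 58.5]
width: 13.0
t 10.7 pos [653.4  78.   94.9] w 13.0 F [-15.3  -4.5  58.5] q [ 0.02  0.82 -0.32  1.61  0.34  0.75 -0.47]
[[ 0.01   0.023  1.   ]
 [ 0.     1.    -0.023]
 [-1.     0.001  0.01 ]]
shift tool [13.9 -3.  -3.5] turn [-0.0018  0.0099 -0.0007] ang now -1.3
```

View pics/e6.png

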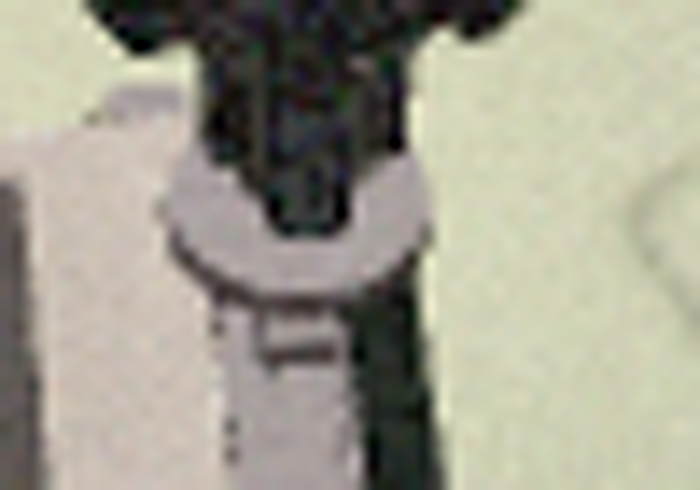

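```bash
python3 -m handwheel '-1 -8 0 -3 0 0.01 0;-1 -3 0 -2 0 0 0'
python3 - <<'E'
from h import *
goto(650,75,81,-1.2)
s=get_image('side');s=cv2.convertScaleAbs(s,alpha=2.2,beta=-60)
crop('side',255,155,305,190,14,'e7',s)
E
```

```text
clock: 10.95
eef_pos: [649.6, 78.2, 108.9]
tool_rot: [0.158, 1.566, 0.136]
force: [2.0, -1.4, 1.7]
width: 13.3
t 10.95 pos [649.6  78.2 108.9] w 13.3 F [ 2.  -1.4  1.7] q [ 0.03  0.8  -0.33  1.61  0.33  0.78 -0.47]
[[ 0.005  0.023  1.   ]
 [ 0.001  1.    -0.023]
 [-1.     0.001  0.005]]
shift tool [27.9 -3.2  0.3] turn [-0.0016  0.0046 -0.0007] ang now -1.29
```

View pics/e7.png

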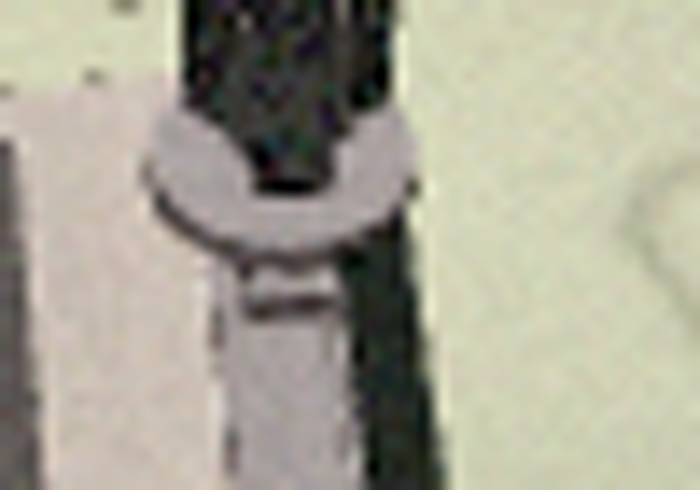

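Run:
```python
from h import *
print('contact',cast('side',276.5,180,45),'heel',cast('side',280.4,180,45),cast('side',280.4,180,52))
print('now',cast('side',275.6,176.8,58),'heel',cast('side',279.8,176.8,45))
print(proj('side',[651,56,58]),proj('side',[653,56,44]))
```

```text
contact [654.7  58.6  45. ] heel [666.1  57.6  45. ] [665.1  51.3  52. ]
now [651.7  59.7  58. ] heel [665.9  70.5  45. ]
[275.5 177.7] [276.  180.9]
```

```bash
python3 -m handwheel '-1 6 0 0 0 0.003 0;-1 6 0 -1 0 0 0'
python3 - <<'E'
from h import *
goto(650,75,81,-1.2)
E
```

```text
clock: 11.2
eef_pos: [650.1, 78.4, 96.7]
tool_rot: [0.279, 1.565, 0.256]
force: [3.0, 0.3, 2.4]
width: 13.3
t 11.2 pos [650.1  78.4  96.7] w 13.3 F [3.  0.3 2.4] q [ 0.02  0.82 -0.32  1.62  0.34  0.76 -0.47]
[[ 0.006  0.023  1.   ]
 [ 0.001  1.    -0.023]
 [-1.     0.002  0.006]]
shift tool [15.7 -3.4 -0.1] turn [-0.0017  0.0057 -0.0016] ang now -1.29
```

```bash
python3 -m handwheel '-1 4 0 -1 0 0.005 0'
python3 - <<'E'
from h import *
goto(650,75,81,-1.2)
E
```

```text
clock: 11.3
eef_pos: [649.2, 78.6, 91.6]
tool_rot: [1.334, 1.569, 1.312]
force: [2.9, 0.3, 3.1]
width: 13.3
t 11.3 pos [649.2  78.6  91.6] w 13.3 F [2.9 0.3 3.1] q [ 0.02  0.83 -0.32  1.62  0.34  0.75 -0.47]
[[ 0.001  0.022  1.   ]
 [ 0.002  1.    -0.022]
 [-1.     0.002  0.   ]]
shift tool [10.6 -3.6  0.9] turn [-0.0015  0.0005 -0.0019] ang now -1.28
```

Past the former contact height with little force, so the head is now in the slot.

```bash
python3 -m handwheel '-1 4 0 0 0 0 0'
python3 -m handwheel '-1 4 0 0 0 0 0'
python3 -m handwheel '-1 3 0 0 0 0 0'
python3 - <<'E'
from h import *
goto(650,75,81,-1.2)
s=get_image('side');s=cv2.convertScaleAbs(s,alpha=2.2,beta=-60)
crop('side',255,155,305,190,14,'e8',s)
E
```

```text
clock: 11.4
eef_pos: [649.5, 78.6, 86.7]
tool_rot: [1.323, 1.569, 1.301]
force: [2.6, 0.1, 4.2]
width: 13.4
clock: 11.5
eef_pos: [649.6, 78.6, 82.0]
tool_rot: [1.324, 1.569, 1.301]
force: [2.2, -0.2, 3.7]
width: 13.3
clock: 11.6
eef_pos: [649.7, 78.7, 80.3]
tool_rot: [1.451, 1.569, 1.428]
force: [-7.0, -2.7, 38.0]
width: 13.2
t 11.6 pos [649.7  78.7  80.3] w 13.2 F [-7.  -2.7 38. ] q [ 0.02  0.84 -0.31  1.62  0.35  0.74 -0.48]
[[ 0.     0.022  1.   ]
 [ 0.001  1.    -0.022]
 [-1.     0.001  0.   ]]
shift tool [-0.7 -3.7  0.4] turn [-0.0015  0.0002 -0.0015] ang now -1.29
```

View pics/e8.png

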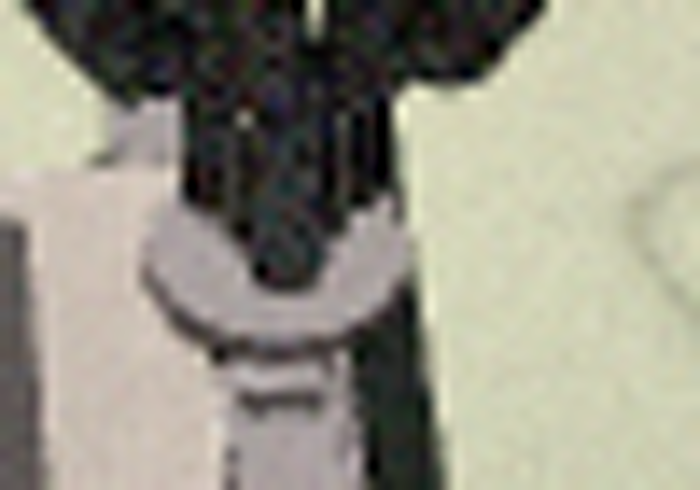

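```bash
python3 -m handwheel '-1 -1 0 0 -0.1 0 0'
python3 -m handwheel '-1 -1 0 0 -0.14 0 0'
python3 -c "
from h import *
goto(649.7,78.7,80,88.8)"
```

```text
clock: 11.75
eef_pos: [648.7, 79.7, 81.6]
tool_rot: [2.048, 1.569, 2.128]
force: [-1.1, 2.7, 3.0]
width: 13.4
clock: 11.85
eef_pos: [647.2, 81.1, 82.4]
tool_rot: [2.313, 1.566, 2.539]
force: [-0.7, 2.6, 3.3]
width: 13.3
t 11.85 pos [647.2  81.1  82.4] w 13.3 F [-0.7  2.6  3.3] q [ 0.05  0.85 -0.38  1.62  0.41  0.76 -0.29]
[[-0.004 -0.223  0.975]
 [ 0.003  0.975  0.223]
 [-1.     0.004 -0.003]]
shift tool [ 2.3 -2.9  1.9] turn [-1.3246e+00 -4.0000e-04 -5.1000e-03] ang now 12.91
```

```bash
python3 -m handwheel '-1 1 -3 3 -0.14 0 0;-1 0.5 -1 2 -0.14 0 0'
python3 -c "
from h import *
goto(649.7,78.7,80,88.8)"
```

```text
clock: 12.05
eef_pos: [647.9, 80.4, 80.7]
tool_rot: [2.472, 1.557, 2.991]
force: [-3.6, -3.0, 16.8]
width: 13.1
t 12.05 pos [647.9  80.4  80.7] w 13.1 F [-3.6 -3.  16.8] q [ 0.1   0.87 -0.46  1.61  0.49  0.8  -0.05]
[[-0.014 -0.495  0.869]
 [ 0.002  0.869  0.495]
 [-1.     0.009 -0.011]]
shift tool [ 0.7 -2.4  0.7] turn [-1.0315 -0.0055 -0.0136] ang now 29.7
```

```bash
python3 -m handwheel '-1 0 -2 2 -0.14 -0.003 -0.007;-1 0 -2 2 -0.14 -0.003 -0.007'
python3 -c "
from h import *
goto(649.7,78.7,80,88.8)"
```

```text
clock: 12.25
eef_pos: [649.9, 79.9, 80.7]
tool_rot: [3.008, 1.561, -2.465]
force: [-0.3, 1.0, 4.3]
width: 13.4
t 12.25 pos [649.9  79.9  80.7] w 13.4 F [-0.3  1.   4.3] q [ 0.13  0.88 -0.53  1.61  0.57  0.82  0.17]
[[-0.008 -0.724  0.69 ]
 [-0.006  0.69   0.724]
 [-1.     0.001 -0.01 ]]
shift tool [ 0.7 -0.7 -1. ] turn [-0.74   -0.0088 -0.0049] ang now 46.4
```

```bash
python3 -m handwheel '-1 0 -1 1 -0.14 -0.003 -0.004;-1 0 -2 1 -0.14 -0.003 -0.004'
python3 -m handwheel '-1 0 -2 1 -0.14 -0.003 -0.004;-1 0 -2 1 -0.14 -0.003 -0.004'
python3 -c "
from h import *
goto(649.7,78.7,80,88.8)"
```

```text
clock: 12.45
eef_pos: [651.4, 81.5, 80.6]
tool_rot: [-2.97, 1.566, -1.868]
force: [-1.2, 0.4, 6.2]
width: 13.2
clock: 12.65
eef_pos: [652.9, 83.1, 80.5]
tool_rot: [-1.773, 1.568, -0.377]
force: [-1.7, -0.5, 7.9]
width: 13.5
t 12.65 pos [652.9  83.1  80.5] w 13.5 F [-1.7 -0.5  7.9] q [ 0.21  0.92 -0.68  1.6   0.71  0.87  0.65]
[[ 0.003 -0.985  0.175]
 [-0.001  0.175  0.985]
 [-1.    -0.003 -0.001]]
shift tool [ 0.5  2.4 -4.8] turn [-0.1546 -0.0008  0.0027] ang now 79.94
```

```bash
python3 -m handwheel '-1 0 1 -2 -0.14 0 0;-1 0 2 -1 -0.015 0 0'
python3 - <<'E'
from h import *
goto(649.7,80,80,88.8)
s=get_image('side');s=cv2.convertScaleAbs(s,alpha=2.2,beta=-60)
crop('side',255,155,305,190,14,'e9',s)
E
```

```text
clock: 12.85
eef_pos: [649.1, 83.0, 80.6]
tool_rot: [-0.671, 1.567, 0.89]
force: [4.3, 0.3, 4.7]
width: 13.5
t 12.85 pos [649.1  83.   80.6] w 13.5 F [4.3 0.3 4.7] q [ 0.23  0.93 -0.72  1.62  0.74  0.89  0.78]
[[ 0.002 -1.     0.01 ]
 [ 0.003  0.01   1.   ]
 [-1.    -0.002  0.003]]
shift tool [ 0.6 -0.6 -3. ] turn [0.0113 0.0031 0.0024] ang now 89.45
```

View pics/e9.png

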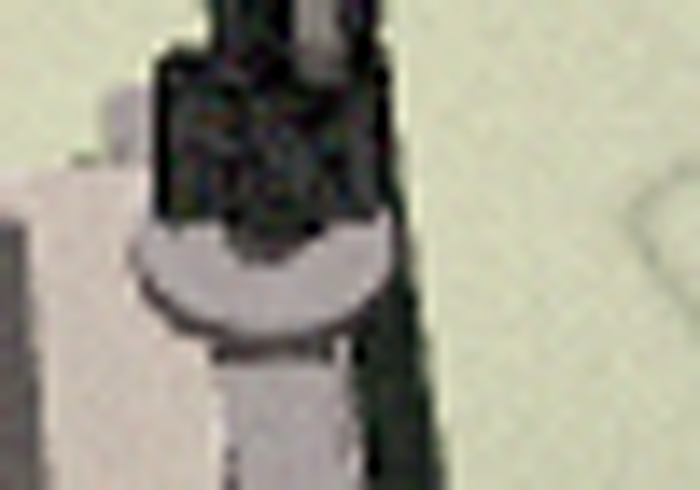

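```bash
python3 -m handwheel '-1 0 -3 0 0 0 0'
python3 - <<'E'
from h import *
goto(651,83,80,88.8)
s=get_image('side');s=cv2.convertScaleAbs(s,alpha=2.2,beta=-60)
crop('side',255,155,305,190,14,'e10',s)
E
```

```text
clock: 13.0
eef_pos: [649.1, 83.0, 80.6]
tool_rot: [1.143, 1.567, 2.702]
force: [-8.6, -0.9, 15.6]
width: 13.6
t 13.0 pos [649.1  83.   80.6] w 13.6 F [-8.6 -0.9 15.6] q [ 0.23  0.93 -0.72  1.61  0.74  0.9   0.79]
[[-0.003 -1.     0.012]
 [ 0.002  0.012  1.   ]
 [-1.     0.003  0.002]]
shift tool [ 0.6 -1.9  0.1] turn [ 0.009   0.0015 -0.0033] ang now 89.32
```

View pics/e10.png

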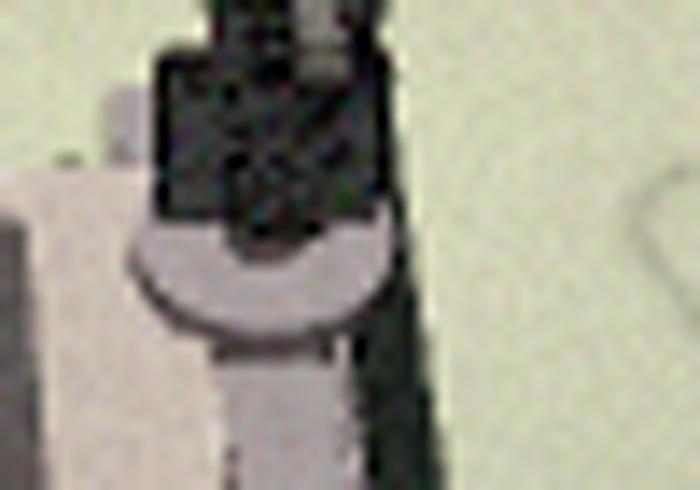

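```bash
python3 -m handwheel '-1 -1 -3 0 0.01 0 0'
python3 -c "
from h import *
goto(651,83,80,88.8)"
```

```text
clock: 13.15
eef_pos: [649.4, 82.8, 81.0]
tool_rot: [1.612, 1.562, -3.123]
force: [-1.6, -0.0, 3.6]
width: 13.1
t 13.15 pos [649.4  82.8  81. ] w 13.1 F [-1.6 -0.   3.6] q [ 0.23  0.93 -0.72  1.6   0.73  0.9   0.78]
[[-0.009 -1.     0.023]
 [-0.     0.023  1.   ]
 [-1.     0.009 -0.   ]]
shift tool [ 1.  -1.6  0.2] turn [-0.0019 -0.0004 -0.0092] ang now 88.69
```

```bash
python3 -m handwheel '1 0 0 0 0 0 0;1 0 0 0 0 0 0;1 0 0 0 0 0 0;1 0 0 0 0 0 0;1 0 0 0 0 0 0;1 0 0 0 0 0 0'
python3 -m handwheel '1 -10 0 0 0 0 0;1 -25 0 0 0 0 0;1 -35 0 0 0 0 0;1 -35 0 0 0 0 0;1 -20 0 0 0 0 0'
python3 - <<'E'
from h import *
goto(474.5,309.5,200,108.5)
s=get_image('side');s=cv2.convertScaleAbs(s,alpha=1.8,beta=-40)
crop('side',180,95,310,215,5,'f1',s)
E
```

```text
clock: 13.75
eef_pos: [644.9, 81.6, 77.0]
tool_rot: [1.768, 1.551, -2.969]
force: [0.3, -0.6, -0.9]
width: 85.7
clock: 14.25
eef_pos: [645.5, 81.7, 205.0]
tool_rot: [1.743, 1.544, -2.992]
force: [1.5, 0.3, -0.6]
width: 85.2
t 14.25 pos [645.5  81.7 205. ] w 85.2 F [ 1.5  0.3 -0.6] q [ 0.27  0.8  -0.81  1.51  0.6   1.13  0.88]
[[-0.026 -0.999  0.023]
 [-0.004  0.023  1.   ]
 [-1.     0.026 -0.005]]
shift tool [  8.6 176.  223.8] turn [-0.3462  0.     -0.0265] ang now 88.67
```

View pics/f1.png

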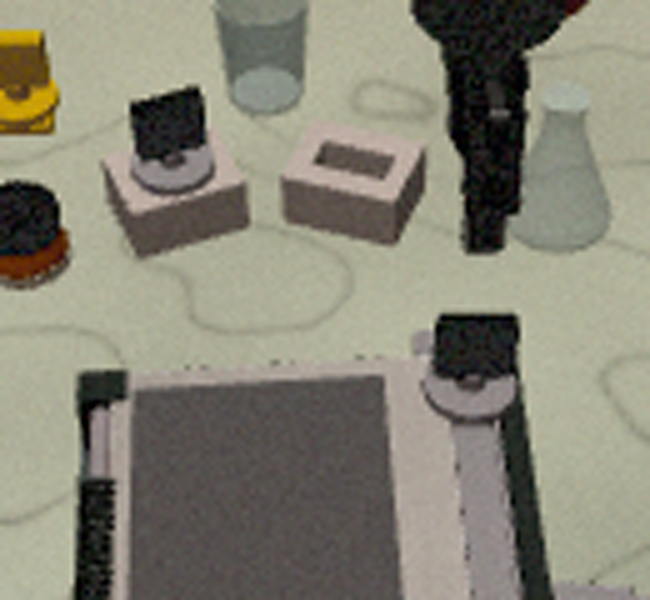

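```bash
python3 -m handwheel '1 0 25 32 -0.05 0 -0.026;1 0 25 32 0 0 0;1 0 25 32 0 0 0;1 0 25 32 0 0 0;1 0 25 32 0 0 0;1 0 25 30 0 0 0;1 0 10 20 0 0 0'
python3 -m handwheel '1 0 0 0 -0.13 0 0;1 0 0 0 -0.1 0 0;1 0 0 0 -0.05 0 0'
python3 -c "
from h import *
goto(474.5,309.5,130,108.5)"
```

```text
clock: 15.0
eef_pos: [483.4, 292.9, 213.0]
tool_rot: [-1.659, 1.553, -0.072]
force: [0.6, 0.2, -0.6]
width: 85.3
clock: 15.3
eef_pos: [479.4, 299.4, 216.2]
tool_rot: [-1.77, 1.55, 0.119]
force: [-0.1, 0.0, -0.2]
width: 85.5
t 15.3 pos [479.4 299.4 216.2] w 85.5 F [-0.1  0.  -0.2] q [-0.05  0.67 -0.91  1.79  0.65  0.99  0.66]
[[ 0.021 -0.95  -0.313]
 [ 0.003 -0.313  0.95 ]
 [-1.    -0.021 -0.004]]
shift tool [86.1  3.3 11.5] turn [-0.0046 -0.0042  0.0207] ang now 108.24
```

```bash
python3 -m handwheel '1 20 2 5 0 0 0.02;1 25 2 5 0 0 0;1 25 0 1 0 0 0;1 16 0 0 0 0 0;1 0 0 0 0 0 0'
python3 - <<'E'
from h import *
goto(474.5,309.5,70,108.5)
s=get_image('side');s=cv2.convertScaleAbs(s,alpha=1.8,beta=-40)
crop('side',160,75,260,165,7,'f2',s)
E
```

```text
clock: 15.8
eef_pos: [474.1, 310.6, 131.4]
tool_rot: [-1.954, 1.563, -0.063]
force: [0.6, 0.4, 0.5]
width: 85.5
t 15.8 pos [474.1 310.6 131.4] w 85.5 F [0.6 0.4 0.5] q [-0.13  0.78 -0.82  1.84  0.76  0.85  0.56]
[[ 0.007 -0.949 -0.315]
 [-0.    -0.315  0.949]
 [-1.    -0.007 -0.003]]
shift tool [61.4  0.3 -1. ] turn [-0.0029 -0.0028  0.0068] ang now 108.33
```

View pics/f2.png

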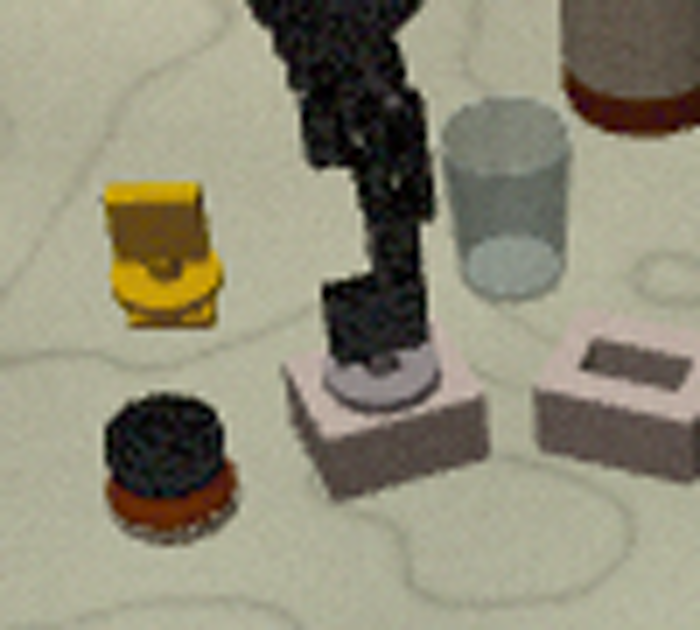

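```bash
python3 -m handwheel '1 20 0 0 0 0 0.006;1 20 0 -1 0 0 0;1 14 0 -1 0 0 0;1 6 0 0 0 0 0'
python3 -c "
from h import *
goto(474.5,309.5,69,108.5)"
```

```text
clock: 16.25
eef_pos: [478.6, 311.1, 73.5]
tool_rot: [-1.552, 1.561, 0.337]
force: [-1.1, -0.4, 0.3]
width: 85.5
t 16.25 pos [478.6 311.1  73.5] w 85.5 F [-1.1 -0.4  0.3] q [-0.17  0.86 -0.74  1.87  0.85  0.75  0.49]
[[ 0.009 -0.95  -0.313]
 [ 0.003 -0.313  0.95 ]
 [-1.    -0.01   0.   ]]
shift tool [ 4.4  4.4 -0.2] turn [-0.0048  0.0002  0.0097] ang now 108.23
```

```bash
python3 -m handwheel '1 3 4 0 0 0 0.009;1 0 2 0 0 0 0'
python3 -m handwheel '-1 0 0 0 0 0 0;-1 0 0 0 0 0 0;-1 0 0 0 0 0 0;-1 0 0 0 0 0 0;-1 0 0 0 0 0 0;-1 0 0 0 0 0 0;-1 0 0 0 0 0 0;-1 0 0 0 0 0 0'
python3 - <<'E'
from h import *
goto(474.5,309.5,70,108.5)
s=get_image('side');s=cv2.convertScaleAbs(s,alpha=1.8,beta=-40)
crop('side',160,75,260,165,7,'f3',s)
E
```

```text
clock: 16.45
eef_pos: [472.7, 309.1, 69.8]
tool_rot: [1.428, 1.57, -2.967]
force: [-0.5, 0.2, 1.1]
width: 85.7
clock: 17.25
eef_pos: [473.1, 311.0, 72.2]
tool_rot: [-0.865, 1.566, 1.024]
force: [-1.3, 0.8, 0.1]
width: 13.5
t 17.25 pos [473.1 311.   72.2] w 13.5 F [-1.3  0.8  0.1] q [-0.17  0.86 -0.74  1.88  0.85  0.75  0.48]
[[ 0.002 -0.95  -0.313]
 [ 0.004 -0.313  0.95 ]
 [-1.    -0.003  0.003]]
shift tool [ 2.2 -0.8 -1.9] turn [-0.0043  0.0028  0.0033] ang now 108.26
```

View pics/f3.png

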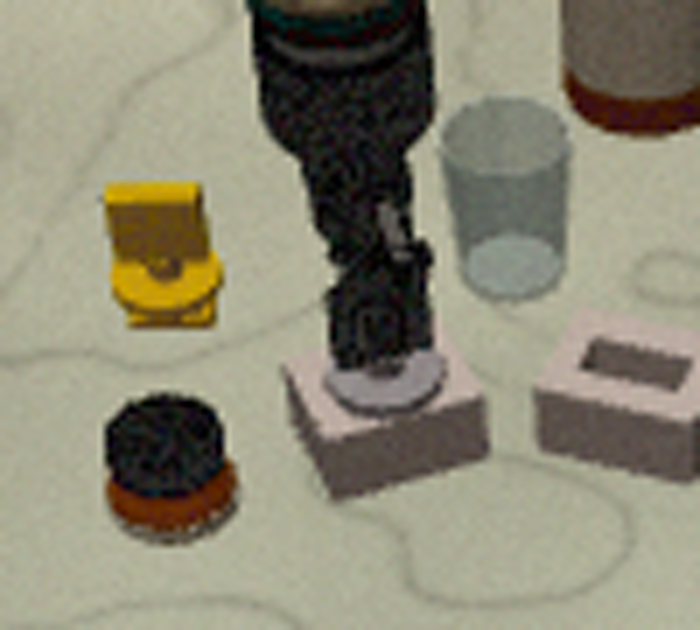

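```bash
python3 -m handwheel '-1 -10 0 0 0 0 0;-1 -20 0 0 0 0 0;-1 -30 0 0 0 0 0;-1 -35 0 0 0 0 0;-1 -35 0 0 0 0 0;-1 -20 0 0 0 0 0'
python3 -m handwheel '-1 0 0 0 0.14 0 0;-1 0 0 0 0.14 0 0;-1 0 0 0 0.14 0 0;-1 0 0 0 0.14 0 0;-1 0 0 0 0.14 0 0;-1 0 0 0 0.14 0 0;-1 0 0 0 0.14 0 0'
python3 -m handwheel '-1 -2 0 0 0.14 0 0;-1 -2 0 0 0.14 0 0;-1 -2 0 0 0.14 0 0;-1 -2 0 0 0.14 0 0;-1 -2 0 0 0.14 0 0;-1 -2 0 0 0.14 0 0;-1 -2 0 0 0.06 0 0'
python3 -c "
from h import *
goto(645.5,-115,230,-1.2)"
```

```text
clock: 17.9
eef_pos: [469.7, 307.3, 225.1]
tool_rot: [1.707, 1.562, -2.685]
force: [0.7, 0.1, -2.3]
width: 13.2
clock: 18.6
eef_pos: [468.6, 304.8, 232.0]
tool_rot: [2.944, 1.563, -2.467]
force: [-0.1, 0.1, -3.1]
width: 13.5
clock: 19.3
eef_pos: [464.1, 301.8, 248.4]
tool_rot: [-2.466, 1.555, -2.532]
force: [0.2, 0.9, -3.0]
width: 13.2
t 19.3 pos [464.1 301.8 248.4] w 13.2 F [ 0.2  0.9 -3. ] q [-0.36  0.51 -0.41  1.76  0.24  0.94 -0.93]
[[-0.013  0.066  0.998]
 [-0.009  0.998 -0.066]
 [-1.    -0.01  -0.012]]
shift tool [  19.8 -403.8  208.6] turn [-0.0449 -0.0125  0.0096] ang now -3.78
```

```bash
python3 -m handwheel '-1 0 -20 10 -0.045 -0.012 0.01;-1 0 -42 22 0 0 0;-1 0 -42 22 0 0 0;-1 0 -42 22 0 0 0;-1 0 -42 22 0 0 0;-1 0 -42 22 0 0 0;-1 0 -42 22 0 0 0;-1 0 -42 22 0 0 0;-1 0 -42 22 0 0 0;-1 0 -30 10 0 0 0'
python3 -c "
from h import *
goto(645.5,-115,190,-1.2)"
```

```text
clock: 20.3
eef_pos: [652.9, -92.3, 249.5]
tool_rot: [2.36, 1.559, 2.361]
force: [0.3, -0.5, -2.9]
width: 13.5
t 20.3 pos [652.9 -92.3 249.5] w 13.5 F [ 0.3 -0.5 -2.9] q [ 0.32  0.66 -0.39  1.46  0.26  1.08 -0.12]
[[-0.008 -0.     1.   ]
 [ 0.008  1.     0.   ]
 [-1.     0.008 -0.008]]
shift tool [ 59.3 -23.2  -6.9] turn [ 0.0214 -0.0084 -0.0082] ang now 0.03
```

```bash
python3 -m handwheel '-1 20 -12 -4 0.02 -0.008 -0.008;-1 25 -12 -3 0 0 0;-1 25 -4 -1 0 0 0;-1 25 0 0 0 0 0;-1 20 0 0 0 0 0;-1 5 0 0 0 0 0'
python3 -c "
from h import *
goto(645.5,-115,115,-1.2)"
```

```text
clock: 20.9
eef_pos: [642.1, -132.2, 126.9]
tool_rot: [-2.538, 1.567, -2.571]
force: [-0.8, 1.3, -2.3]
width: 13.8
t 20.9 pos [ 642.1 -132.2  126.9] w 13.8 F [-0.8  1.3 -2.3] q [ 0.35  0.78 -0.34  1.59  0.33  0.83 -0.15]
[[-0.003  0.034  0.999]
 [-0.002  0.999 -0.034]
 [-1.    -0.002 -0.003]]
shift tool [11.9 17.3  2.8] turn [-0.0126 -0.0029  0.0019] ang now -1.92
```

```bash
python3 -m handwheel '-1 0 12 3 -0.012 -0.003 0.002;-1 10 8 1 0 0 0;-1 0 0 0 0 0 0'
python3 - <<'E'
from h import *
goto(645.5,-111,110,-1.2)
s=get_image('side');s=cv2.convertScaleAbs(s,alpha=2.2,beta=-60)
crop('side',255,205,305,245,14,'g1',s)
E
```

```text
clock: 21.2
eef_pos: [647.2, -109.6, 117.7]
tool_rot: [1.221, 1.569, 1.201]
force: [-0.5, 0.2, -2.6]
width: 13.4
t 21.2 pos [ 647.2 -109.6  117.7] w 13.4 F [-0.5  0.2 -2.6] q [ 0.32  0.8  -0.34  1.6   0.33  0.81 -0.17]
[[ 0.001  0.02   1.   ]
 [ 0.002  1.    -0.02 ]
 [-1.     0.002  0.001]]
shift tool [ 7.7 -1.5 -1.7] turn [ 0.0011  0.0007 -0.002 ] ang now -1.14
```

View pics/g1.png

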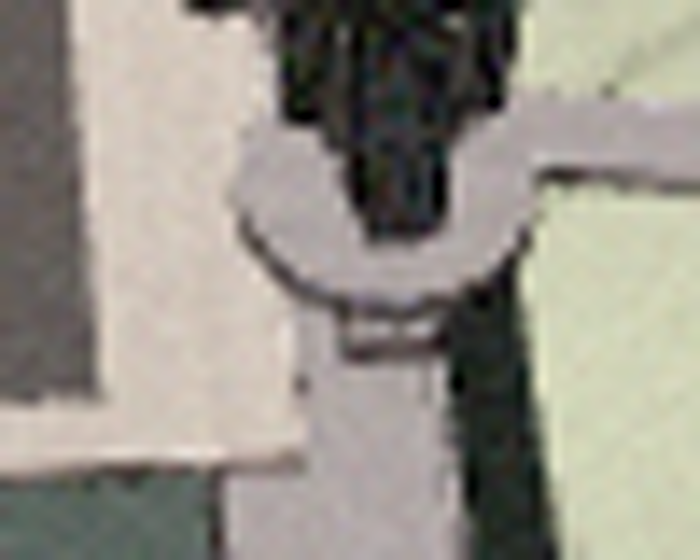

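Run:
```python
from h import *
print(cast('side',255+393/14,230,63),cast('side',255+452/14,230,45),cast('side',255+300/14,205+385/14,52))
```

```text
[ 649.  -133.9   63. ] [ 662.5 -122.2   45. ] [ 632.1 -132.7   52. ]
```

```bash
python3 -m handwheel '-1 7 0 -1.5 0 0 0;-1 6 0 -1 0 0 0'
python3 -c "
from h import *
goto(646,-111,84,-1.2)"
python3 -m handwheel '-1 5 0 0 0 0 0'
python3 -c "
from h import *
goto(646,-111,84,-1.2)"
```

```text
clock: 21.45
eef_pos: [647.4, -109.8, 107.3]
tool_rot: [0.1, 1.563, 0.081]
force: [-0.0, -0.1, -2.4]
width: 13.1
t 21.45 pos [ 647.4 -109.8  107.3] w 13.1 F [-0.  -0.1 -2.4] q [ 0.32  0.81 -0.33  1.61  0.34  0.78 -0.18]
[[ 0.007  0.019  1.   ]
 [ 0.001  1.    -0.019]
 [-1.     0.001  0.007]]
shift tool [23.3 -1.3 -1.5] turn [ 0.0016  0.0073 -0.0007] ang now -1.11
clock: 21.55
eef_pos: [647.4, -110.1, 102.1]
tool_rot: [0.039, 1.563, 0.02]
force: [-0.6, 0.8, -1.4]
width: 13.2
t 21.55 pos [ 647.4 -110.1  102.1] w 13.2 F [-0.6  0.8 -1.4] q [ 0.32  0.81 -0.33  1.61  0.34  0.77 -0.18]
[[ 0.008  0.02   1.   ]
 [ 0.     1.    -0.02 ]
 [-1.     0.     0.008]]
shift tool [18.1 -0.9 -1.5] turn [ 0.0014  0.0076 -0.0003] ang now -1.12
```

```bash
python3 -m handwheel '-1 0 0 -2 0 0.008 0'
python3 -c "
from h import *
goto(646,-111,84,-1.2)"
python3 -m handwheel '-1 3 0 -0.5 0 0 0'
python3 -m handwheel '-1 3 0 0 0 0 0'
python3 -c "
from h import *
goto(646,-111,84,-1.2)"
```

```text
clock: 21.65
eef_pos: [644.6, -110.3, 101.2]
tool_rot: [3.065, 1.569, 3.045]
force: [-0.7, 0.5, -2.4]
width: 12.9
t 21.65 pos [ 644.6 -110.3  101.2] w 12.9 F [-0.7  0.5 -2.4] q [ 0.32  0.81 -0.33  1.61  0.34  0.78 -0.18]
[[-0.002  0.02   1.   ]
 [ 0.     1.    -0.02 ]
 [-1.     0.    -0.002]]
shift tool [17.2 -0.7  1.5] turn [ 0.0011 -0.0022 -0.0002] ang now -1.13
clock: 21.75
eef_pos: [644.3, -110.6, 98.3]
tool_rot: [-3.125, 1.569, 3.138]
force: [0.8, -0.3, -2.0]
width: 13.2
clock: 21.85
eef_pos: [644.2, -110.8, 95.0]
tool_rot: [-3.089, 1.569, -3.11]
force: [-0.0, 0.1, -2.0]
width: 13.0
t 21.85 pos [ 644.2 -110.8   95. ] w 13.0 F [-0.   0.1 -2. ] q [ 0.32  0.82 -0.32  1.61  0.34  0.77 -0.18]
[[-0.002  0.021  1.   ]
 [-0.     1.    -0.021]
 [-1.    -0.    -0.002]]
shift tool [11.  -0.1  1.9] turn [ 0.0004 -0.0021  0.0001] ang now -1.18
```

```bash
python3 -m handwheel '-1 3 0 0 0 0 0'
python3 -m handwheel '-1 3 0 0 0 0 0'
python3 -m handwheel '-1 3 0 0 0 0 0'
python3 -m handwheel '-1 2 0 0 0 0 0'
python3 - <<'E'
from h import *
goto(646,-111,84,-1.2)
s=get_image('side');s=cv2.convertScaleAbs(s,alpha=2.2,beta=-60)
crop('side',255,205,305,245,14,'g2',s)
E
```

```text
clock: 21.95
eef_pos: [644.2, -111.0, 91.9]
tool_rot: [-3.046, 1.569, -3.067]
force: [0.6, 0.4, -3.3]
width: 13.1
clock: 22.05
eef_pos: [644.3, -111.1, 88.6]
tool_rot: [-3.027, 1.569, -3.048]
force: [0.3, 0.8, -2.3]
width: 13.5
clock: 22.15
eef_pos: [644.4, -111.1, 85.6]
tool_rot: [-3.011, 1.569, -3.032]
force: [-0.8, 0.2, 2.5]
width: 13.1
clock: 22.25
eef_pos: [644.4, -111.0, 84.1]
tool_rot: [-2.939, 1.569, -2.96]
force: [-5.6, 0.4, 17.3]
width: 13.0
t 22.25 pos [ 644.4 -111.    84.1] w 13.0 F [-5.6  0.4 17.3] q [ 0.31  0.84 -0.32  1.62  0.35  0.75 -0.19]
[[-0.002  0.021  1.   ]
 [-0.     1.    -0.021]
 [-1.    -0.    -0.002]]
shift tool [0.1 0.  1.6] turn [-0.0001 -0.0017  0.0003] ang now -1.21
```

View pics/g2.png

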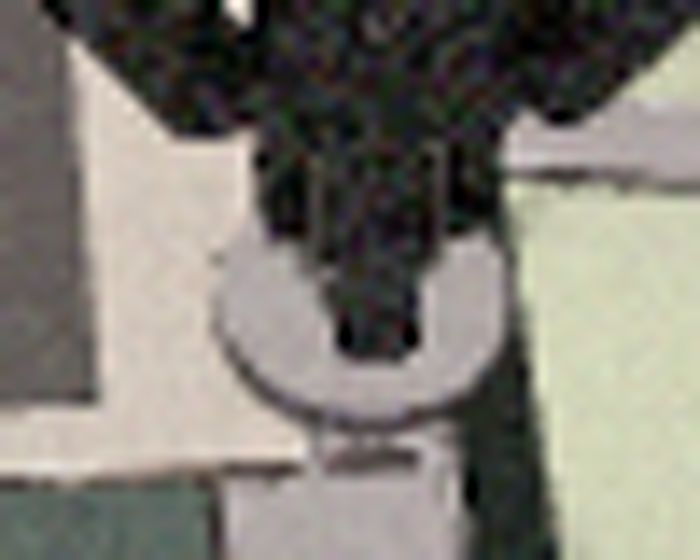

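```bash
python3 -m handwheel '-1 -1 0 0 -0.1 0 0;-1 -0.5 -1 0 -0.14 0 0'
python3 -m handwheel '-1 0.5 -2 2 -0.14 0 0;-1 0.5 -1 1 -0.14 0 0'
python3 -c "
from h import *
goto(643,-112,84,88.8)"
```

```text
clock: 22.5
eef_pos: [643.8, -110.3, 86.6]
tool_rot: [2.879, 1.568, 3.106]
force: [-0.9, 1.4, 2.4]
width: 13.0
clock: 22.7
eef_pos: [646.6, -110.9, 86.5]
tool_rot: [2.432, 1.566, 2.951]
force: [-2.3, 0.9, 1.7]
width: 13.3
t 22.7 pos [ 646.6 -110.9   86.5] w 13.3 F [-2.3  0.9  1.7] q [ 0.39  0.86 -0.47  1.6   0.49  0.8   0.24]
[[-0.005 -0.496  0.868]
 [ 0.001  0.868  0.496]
 [-1.     0.003 -0.004]]
shift tool [ 2.5  0.8 -3.7] turn [-1.031  -0.0018 -0.0051] ang now 29.73
```

```bash
python3 -m handwheel '-1 2.5 0 -3 -0.1 0 -0.003'
python3 -m handwheel '-1 1 0 -1 -0.14 0 0;-1 0 0 0 -0.14 0 0'
python3 -c "
from h import *
goto(643,-112,84,88.8)"
```

```text
clock: 22.8
eef_pos: [645.3, -111.1, 84.8]
tool_rot: [2.143, 1.57, 2.767]
force: [1.0, 2.8, 1.2]
width: 13.3
clock: 23.0
eef_pos: [643.9, -109.8, 84.7]
tool_rot: [1.388, 1.568, 2.304]
force: [-2.5, 1.4, 1.7]
width: 13.1
t 23.0 pos [ 643.9 -109.8   84.7] w 13.1 F [-2.5  1.4  1.7] q [ 0.45  0.88 -0.57  1.62  0.59  0.83  0.55]
[[-0.002 -0.793  0.609]
 [ 0.002  0.609  0.793]
 [-1.     0.002  0.   ]]
shift tool [ 0.7 -0.6 -2.3] turn [-0.6342  0.0012 -0.0022] ang now 52.46
```

```bash
python3 -m handwheel '-1 1 0 -2 -0.14 0 0;-1 0.5 0 0 -0.14 0 0'
python3 -m handwheel '-1 0.5 0 0 -0.14 0 0;-1 0 0 0 -0.14 0 0'
python3 -c "
from h import *
goto(643,-112,84,88.8)"
```

```text
clock: 23.2
eef_pos: [642.5, -109.7, 84.4]
tool_rot: [0.85, 1.567, 2.058]
force: [-1.8, 0.6, 2.7]
width: 13.1
clock: 23.4
eef_pos: [641.6, -108.5, 84.8]
tool_rot: [0.707, 1.565, 2.206]
force: [-1.1, 1.7, 1.5]
width: 13.6
t 23.4 pos [ 641.6 -108.5   84.8] w 13.6 F [-1.1  1.7  1.5] q [ 0.52  0.92 -0.71  1.62  0.73  0.89  1.03]
[[-0.003 -0.997  0.071]
 [ 0.004  0.071  0.997]
 [-1.     0.003  0.004]]
shift tool [ 0.8 -1.6 -3.4] turn [-0.0505  0.0042 -0.0034] ang now 85.91
```

```bash
python3 -m handwheel '-1 1 -0.5 -1 -0.06 0.004 -0.003'
python3 - <<'E'
from h import *
goto(643,-110,84,88.8)
s=get_image('side');s=cv2.convertScaleAbs(s,alpha=2.2,beta=-60)
crop('side',255,205,305,245,14,'g3',s)
E
```

```text
clock: 23.5
eef_pos: [641.7, -108.8, 84.3]
tool_rot: [0.646, 1.569, 2.209]
force: [-3.4, 0.7, 8.3]
width: 13.0
t 23.5 pos [ 641.7 -108.8   84.3] w 13.0 F [-3.4  0.7  8.3] q [ 0.53  0.92 -0.73  1.62  0.74  0.89  1.08]
[[-0.001 -1.     0.007]
 [ 0.001  0.007  1.   ]
 [-1.     0.001  0.001]]
shift tool [ 0.3 -1.3 -1.2] turn [ 0.0136  0.0013 -0.001 ] ang now 89.58
```

View pics/g3.png

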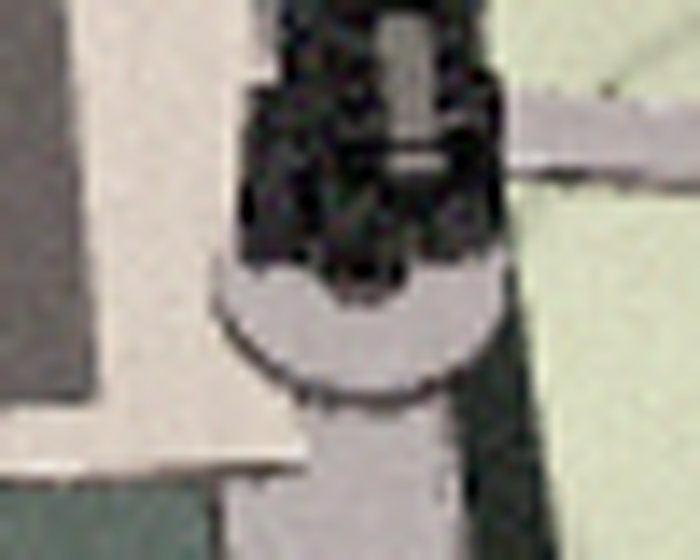

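Bolt 2 is seated with its grip across the slot, so I'll release it.

```bash
python3 -m handwheel '1 0 0 0 0 0 0;1 0 0 0 0 0 0;1 0 0 0 0 0 0;1 0 0 0 0 0 0;1 0 0 0 0 0 0;1 0 0 0 0 0 0'
python3 -m handwheel '1 -10 0 0 0 0 0;1 -25 0 0 0 0 0;1 -35 0 0 0 0 0;1 -35 0 0 0 0 0;1 -35 0 0 0 0 0'
python3 -m handwheel '1 0 20 -40 0 0 0;1 0 20 -40 0 0 0;1 0 20 -40 0 0 0;1 0 20 -40 0 0 0'
python3 - <<'E'
from h import *
goto(589,-306,150,0)
s=get_image('side');cv2.imwrite('pics/h1s.png',s);crop('side',180,95,310,265,4,'h1',cv2.convertScaleAbs(s,alpha=1.8,beta=-40))
t=get_image('top');cv2.imwrite('pics/h1t.png',t)
E
```

```text
clock: 24.15
eef_pos: [643.3, -109.9, 84.9]
tool_rot: [-1.73, 1.568, -0.169]
force: [-0.3, 0.5, -0.8]
width: 85.3
clock: 24.65
eef_pos: [639.6, -109.8, 226.0]
tool_rot: [1.45, 1.562, 3.013]
force: [1.1, -0.2, 0.0]
width: 85.2
clock: 25.05
eef_pos: [565.3, -262.6, 237.4]
tool_rot: [-1.241, 1.558, 0.339]
force: [0.1, -0.9, -0.2]
width: 85.1
t 25.05 pos [ 565.3 -262.6  237.4] w 85.1 F [ 0.1 -0.9 -0.2] q [ 0.89  0.72 -0.87  1.59  0.59  1.1   1.45]
[[ 0.012 -1.    -0.009]
 [ 0.004 -0.009  1.   ]
 [-1.    -0.012  0.004]]
shift tool [ 87.5 -22.3 -44. ] turn [1.5795 0.0126 0.0061] ang now 90.5
```

View pics/h1.png

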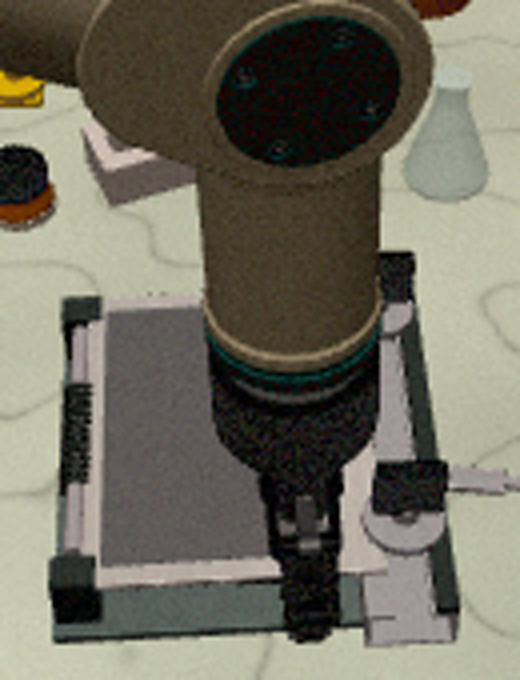

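View pics/h1t.png

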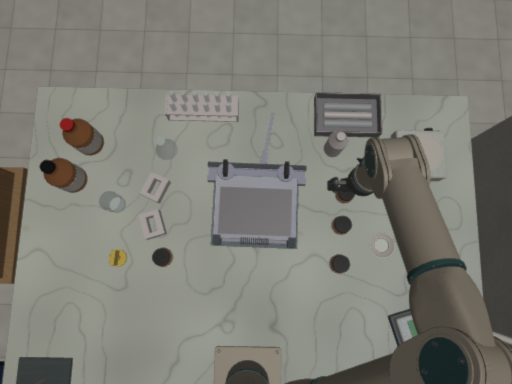

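Run:
```python
from h import *
t=cv2.imread('pics/h1t.png');s=cv2.imread('pics/h1s.png')
for n,im in(('top',t),('side',s)):
    m=(im.max(2)<60).astype('uint8')
    k,l,S,c=cv2.connectedComponentsWithStats(m)
    for i in range(1,k):
        if 140<S[i,4]<600 and abs(S[i,2]-S[i,3])<4: print(n,c[i].round(1),S[i],cast(n,*c[i],42))
print('wash',cast('side',330,290,0),cast('top',337,144,70))
# side circle of caps: full outline
cv2.imwrite('pics/h2.png',cv2.resize(s[240:340,120:360],None,fx=3,fy=3,interpolation=cv2.INTER_CUBIC))
```

```text
top [ 47.6 166.6] [ 40 160  16  14 172] [652.5 659.7  42. ]
top [342.1 224.3] [334 217  17  16 217] [ 484.3 -292.6   42. ]
top [161.1 256.8] [153 249  17  17 225] [371.1 276.1  42. ]
top [339.9 263.4] [332 256  17  16 224] [ 361.3 -283.4   42. ]
side [183.2 138.5] [175 131  17  15 204] [373.7 269.4  42. ]
side [171.  297.7] [160 286  24  24 445] [ 363.1 -291.2   42. ]
side [223.  297.3] [212 286  24  24 443] [ 486.  -300.1   42. ]
side [267.1 299.1] [256 287  23  25 445] [ 589.5 -313.2   42. ]
wash [ 751.1 -281.2    0. ] [ 740.7 -274.8   70. ]
```

View pics/h2.png

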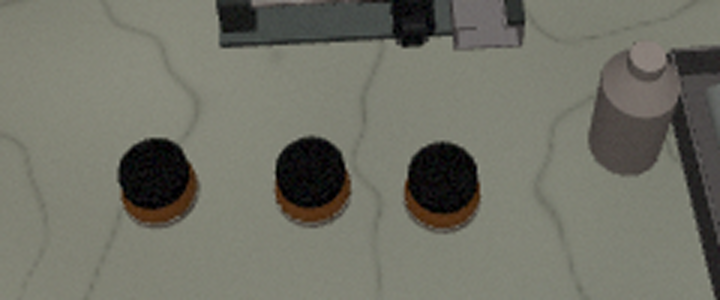

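```bash
python3 -m handwheel '1 15 -10 -15 0.008 0.012 0.006;1 30 -8 -20 0 0 0;1 30 -3 -10 0 0 0;1 30 0 0 0 0 0;1 25 0 0 0 0 0;1 0 0 0 0 0 0'
python3 - <<'E'
from h import *
goto(588,-306,16,90)
s=get_image('side');crop('side',210,235,310,325,6,'i1',s)
E
```

```text
clock: 25.75
eef_pos: [585.1, -322.2, 108.4]
tool_rot: [-2.697, 1.552, -1.145]
force: [-2.0, -0.9, -0.6]
width: 85.3
t 25.75 pos [ 585.1 -322.2  108.4] w 85.3 F [-2.  -0.9 -0.6] q [ 0.86  0.91 -0.75  1.57  0.74  0.95  1.41]
[[ 0.008 -1.     0.019]
 [-0.018  0.019  1.   ]
 [-1.    -0.008 -0.017]]
shift tool [92.2 -1.8 17.9] turn [-0.0187 -0.0175  0.0081] ang now 88.92
```

View pics/i1.png

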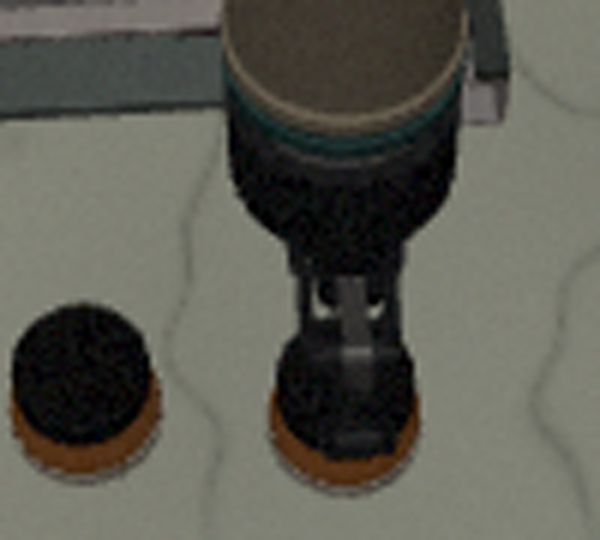

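```bash
python3 -m handwheel '1 10 0 10 0 -0.017 0.008;1 15 0 8 0 0 0;1 0 0 0 0 0 0'
python3 -c "
from h import *
goto(587,-306,16,90)"
```

```text
clock: 26.1
eef_pos: [589.9, -302.4, 88.2]
tool_rot: [-1.668, 1.562, -0.116]
force: [0.2, -0.7, -0.3]
width: 85.3
t 26.1 pos [ 589.9 -302.4   88.2] w 85.3 F [ 0.2 -0.7 -0.3] q [ 0.84  0.93 -0.74  1.59  0.75  0.91  1.38]
[[ 0.009 -1.     0.018]
 [-0.001  0.018  1.   ]
 [-1.    -0.009 -0.001]]
shift tool [72.2  3.5 -3.5] turn [-0.0183 -0.001   0.0091] ang now 88.95
```

```bash
python3 -m handwheel '1 15 4 -4 0 0 0.009;1 20 0 -2 0 0 0;1 15 0 0 0 0 0;1 10 0 0 0 0 0'
python3 -c "
from h import *
goto(587,-306,16,90)"
```

```text
clock: 26.5
eef_pos: [587.2, -309.4, 25.7]
tool_rot: [-2.442, 1.566, -0.889]
force: [-0.6, 0.8, 0.4]
width: 85.6
t 26.5 pos [ 587.2 -309.4   25.7] w 85.6 F [-0.6  0.8  0.4] q [ 0.82  1.01 -0.69  1.6   0.82  0.83  1.34]
[[ 0.003 -1.     0.018]
 [-0.003  0.018  1.   ]
 [-1.    -0.003 -0.003]]
shift tool [9.7 0.3 3.4] turn [-0.0176 -0.0033  0.0027] ang now 88.99
```

```bash
python3 -m handwheel '1 6 0 3 0 0 0;1 2 0 0 0 0 0'
python3 -m handwheel '-1 0 0 0 0 0 0;-1 0 0 0 0 0 0;-1 0 0 0 0 0 0;-1 0 0 0 0 0 0;-1 0 0 0 0 0 0'
python3 - <<'E'
from h import *
goto(587,-306,16,90)
s=get_image('side');crop('side',210,235,310,325,6,'i2',s)
E
```

```text
clock: 26.7
eef_pos: [585.8, -305.9, 14.4]
tool_rot: [2.813, 1.569, -1.918]
force: [-0.3, -0.1, 0.4]
width: 85.4
clock: 27.2
eef_pos: [587.1, -306.3, 16.2]
tool_rot: [-2.562, 1.567, -1.01]
force: [0.3, -0.1, -0.4]
width: 57.5
t 27.2 pos [ 587.1 -306.3   16.2] w 57.5 F [ 0.3 -0.1 -0.4] q [ 0.81  1.02 -0.68  1.61  0.83  0.82  1.33]
[[ 0.002 -1.     0.018]
 [-0.003  0.018  1.   ]
 [-1.    -0.002 -0.003]]
shift tool [0.2 0.1 0.3] turn [-0.018  -0.0031  0.002 ] ang now 88.97
```

View pics/i2.png

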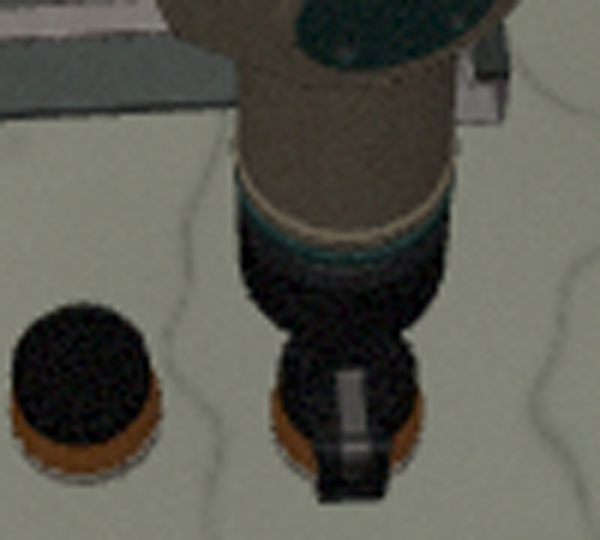

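```bash
python3 -m handwheel '-1 0 0 0 0 0 0;-1 -10 0 0 0 0 0;-1 -20 0 0 0 0 0;-1 -30 0 0 0 0 0;-1 -30 0 0 0 0 0;-1 -30 0 0 0 0 0'
python3 - <<'E'
from h import *
goto(571,-86,150,88.6)
s=get_image('side');crop('side',210,205,310,325,5,'i3',s)
E
```

```text
clock: 27.85
eef_pos: [584.3, -304.7, 140.3]
tool_rot: [1.534, 1.566, 3.088]
force: [0.9, -1.0, -1.0]
width: 57.8
t 27.85 pos [ 584.3 -304.7  140.3] w 57.8 F [ 0.9 -1.  -1. ] q [ 0.86  0.87 -0.78  1.56  0.69  1.01  1.43]
[[-0.005 -1.     0.017]
 [ 0.     0.017  1.   ]
 [-1.     0.005  0.   ]]
shift tool [ -9.6  16.9 218.5] turn [ 0.0079  0.0002 -0.0049] ang now 89.05
```

View pics/i3.png

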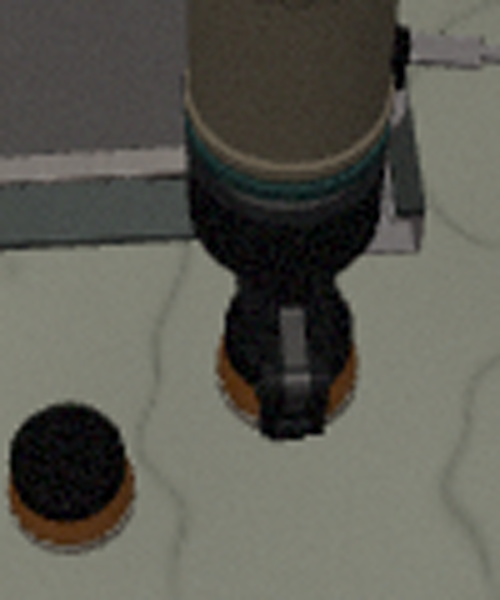

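```bash
python3 -m handwheel '-1 -5 5 30 0 0 0;-1 0 5 40 0 0 0;-1 0 5 40 0 0 0;-1 0 5 40 0 0 0;-1 0 3 40 0 0 0;-1 0 0 20 0 0 0;-1 0 0 0 0 0 0'
python3 - <<'E'
from h import *
goto(566,-86,69,88.6)
E
```

```text
clock: 28.6
eef_pos: [572.9, -89.1, 164.8]
tool_rot: [-1.928, 1.545, -0.378]
force: [0.9, 0.2, -0.7]
width: 57.6
t 28.6 pos [572.9 -89.1 164.8] w 57.6 F [ 0.9  0.2 -0.7] q [ 0.59  0.73 -0.79  1.8   0.68  0.88  1.03]
[[ 0.024 -1.     0.021]
 [-0.009  0.02   1.   ]
 [-1.    -0.024 -0.009]]
shift tool [95.6  9.2  3.8] turn [ 0.0039 -0.0088  0.0237] ang now 88.82
```

```bash
python3 -m handwheel '-1 15 6 0 0.004 -0.009 0.023;-1 20 2 1 0 0 0;-1 25 0 0 0 0 0;-1 15 0 0 0 0 0;-1 0 0 0 0 0 0'
python3 - <<'E'
from h import *
goto(566,-86,69,88.6)
E
```

```text
clock: 29.1
eef_pos: [564.9, -95.9, 87.0]
tool_rot: [2.884, 1.566, -1.862]
force: [-0.7, -0.1, -0.9]
width: 57.9
t 29.1 pos [564.9 -95.9  87. ] w 57.9 F [-0.7 -0.1 -0.9] q [ 0.55  0.83 -0.7   1.85  0.77  0.76  0.95]
[[-0.001 -0.999  0.033]
 [-0.004  0.033  0.999]
 [-1.     0.001 -0.004]]
shift tool [18.  -0.8 10. ] turn [-0.0087 -0.0043 -0.0012] ang now 88.1
```

```bash
python3 -m handwheel '-1 6 0 5 -0.008 -0.004 0;-1 4 0 4 0 0 0;-1 0 0 0 0 0 0'
python3 -c "
from h import *
goto(566,-86,69,88.6)"
```

```text
clock: 29.4
eef_pos: [565.7, -88.0, 76.7]
tool_rot: [1.416, 1.57, 2.959]
force: [0.1, 0.2, -0.3]
width: 57.5
t 29.4 pos [565.7 -88.   76.7] w 57.5 F [ 0.1  0.2 -0.3] q [ 0.53  0.84 -0.69  1.85  0.78  0.74  0.93]
[[-0.001 -1.     0.028]
 [ 0.     0.028  1.   ]
 [-1.     0.001  0.   ]]
shift tool [ 7.7 -0.2  2. ] turn [-0.0033  0.0001 -0.0007] ang now 88.41
```

```bash
python3 -m handwheel '-1 3 0 1 0 0 0'
python3 -m handwheel '-1 2 0 1 0 0 0'
python3 -m handwheel '-1 2 0 0 0 0 0'
python3 -c "
from h import *
goto(566,-86,69,88.6)"
```

```text
clock: 29.5
eef_pos: [566.4, -86.9, 74.4]
tool_rot: [-1.723, 1.57, -0.18]
force: [-0.0, -0.0, -1.8]
width: 57.6
clock: 29.6
eef_pos: [566.7, -85.7, 72.6]
tool_rot: [-1.681, 1.569, -0.138]
force: [0.1, 0.6, -1.6]
width: 57.8
clock: 29.7
eef_pos: [567.1, -85.4, 70.9]
tool_rot: [-1.649, 1.568, -0.105]
force: [0.2, -0.4, -0.6]
width: 57.6
t 29.7 pos [567.1 -85.4  70.9] w 57.6 F [ 0.2 -0.4 -0.6] q [ 0.52  0.85 -0.69  1.86  0.8   0.73  0.92]
[[ 0.002 -1.     0.027]
 [-0.     0.027  1.   ]
 [-1.    -0.002 -0.   ]]
shift tool [ 1.9  1.1 -0.6] turn [-0.0026 -0.0002  0.0023] ang now 88.45
```

```bash
python3 -m handwheel '-1 1.5 0 0 0 0 0'
python3 -m handwheel '-1 1 0 0 0 0 0'
python3 -m handwheel '-1 1 0 0 0 0 0'
```

```text
clock: 29.8
eef_pos: [567.2, -85.4, 69.4]
tool_rot: [-1.68, 1.568, -0.136]
force: [-0.2, -0.7, -1.9]
width: 58.1
clock: 29.9
eef_pos: [567.2, -85.4, 68.5]
tool_rot: [-1.778, 1.568, -0.234]
force: [-1.4, -0.3, 3.4]
width: 57.7
clock: 30.0
eef_pos: [567.3, -85.4, 67.9]
tool_rot: [-1.857, 1.568, -0.313]
force: [-1.6, 0.3, 2.7]
width: 57.7
```

Contact at about the expected 68 mm, so release and lift.

```bash
python3 -m handwheel '1 0 0 0 0 0 0;1 0 0 0 0 0 0;1 0 0 0 0 0 0;1 0 0 0 0 0 0;1 -10 0 0 0 0 0;1 -25 0 0 0 0 0;1 -35 0 0 0 0 0;1 -35 0 0 0 0 0'
python3 -m handwheel '1 0 10 -35 0 0 0;1 0 15 -40 0 0 0;1 0 15 -40 0 0 0;1 0 15 -40 0 0 0;1 0 10 -30 0 0 0;1 0 0 0 0 0 0'
python3 - <<'E'
from h import *
goto(485,-293.5,60,90)
s=get_image('side');crop('side',150,145,330,325,4,'j1',cv2.convertScaleAbs(s,alpha=1.8,beta=-40))
m=(s.max(2)<60).astype('uint8')
k,l,S,c=cv2.connectedComponentsWithStats(m)
for i in range(1,k):
        if 140<S[i,4]<600 and abs(S[i,2]-S[i,3])<4: print(c[i].round(1),S[i],cast('side',*c[i],42))
E
```

```text
clock: 30.8
eef_pos: [564.1, -85.2, 173.1]
tool_rot: [1.474, 1.565, 3.02]
force: [0.8, -0.4, -0.0]
width: 85.5
clock: 31.4
eef_pos: [498.2, -272.9, 183.6]
tool_rot: [-1.694, 1.56, -0.143]
force: [-0.1, 0.9, -0.3]
width: 85.3
t 31.4 pos [ 498.2 -272.9  183.6] w 85.3 F [-0.1  0.9 -0.3] q [ 0.97  0.71 -0.84  1.8   0.65  0.92  1.39]
[[ 0.011 -1.     0.02 ]
 [-0.002  0.02   1.   ]
 [-1.    -0.011 -0.001]]
shift tool [123.5  14.1 -20.7] turn [-0.0203 -0.0015  0.0109] ang now 88.83
[274.8 164. ] [267 158  17  14 208] [657.6 127.5  42. ]
[251.6 211.5] [241 202  22  20 350] [572.9 -49.7  42. ]
[171.  297.6] [160 286  24  24 445] [ 363.1 -291.1   42. ]
[223.  297.3] [212 286  24  24 443] [ 486.  -300.1   42. ]
```

View pics/j1.png

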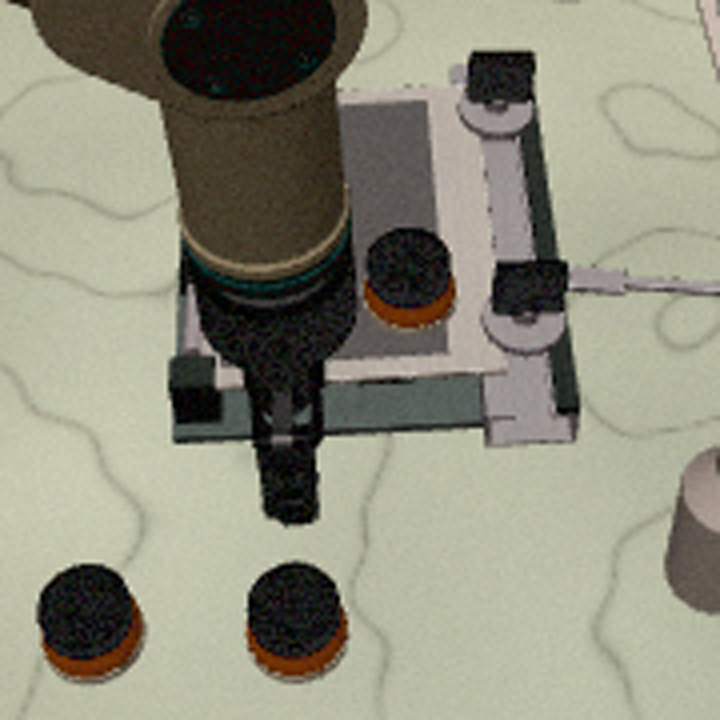

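```bash
python3 -m handwheel '1 20 8 -10 -0.01 -0.001 0.011;1 25 4 -8 0 0 0;1 25 2 -2 0 0 0;1 25 0 0 0 0 0;1 15 0 0 0 0 0;1 0 0 0 0 0 0'
python3 -c "
from h import *
goto(485,-293.5,16,90)"
```

```text
clock: 32.05
eef_pos: [486.6, -285.2, 68.9]
tool_rot: [-0.43, 1.567, 1.145]
force: [0.5, 0.3, 0.1]
width: 85.4
t 32.05 pos [ 486.6 -285.2   68.9] w 85.4 F [0.5 0.3 0.1] q [ 0.92  0.86 -0.71  1.88  0.83  0.73  1.3 ]
[[ 0.002 -1.    -0.004]
 [ 0.004 -0.004  1.   ]
 [-1.    -0.002  0.004]]
shift tool [52.9  1.8 -8.5] turn [0.0044 0.0037 0.0017] ang now 90.25
```

```bash
python3 -m handwheel '1 15 1 -6 0 0.004 0;1 15 0 -2 0 0 0;1 12 0 0 0 0 0;1 8 0 0 0 0 0'
python3 -c "
from h import *
goto(485,-293.5,16,90)"
```

```text
clock: 32.45
eef_pos: [488.2, -293.5, 17.4]
tool_rot: [-1.925, 1.564, -0.348]
force: [0.3, 0.4, -0.6]
width: 85.4
t 32.45 pos [ 488.2 -293.5   17.4] w 85.4 F [ 0.3  0.4 -0.6] q [ 0.89  0.93 -0.64  1.88  0.92  0.64  1.24]
[[ 0.006 -1.    -0.006]
 [-0.002 -0.007  1.   ]
 [-1.    -0.006 -0.002]]
shift tool [ 1.4  3.2 -0. ] turn [ 0.0065 -0.0022  0.0059] ang now 90.37
```

```bash
python3 -m handwheel '-1 1 3 0 0 0 0.005;-1 0 0 0 0 0 0;-1 0 0 0 0 0 0;-1 0 0 0 0 0 0;-1 0 0 0 0 0 0;-1 0 0 0 0 0 0'
python3 -c "
from h import *
st()"
python3 -m handwheel '-1 -10 0 0 0 0 0;-1 -20 0 0 0 0 0;-1 -30 0 0 0 0 0;-1 -35 0 0 0 0 0;-1 -35 0 0 0 0 0'
python3 -c "
from h import *
goto(489,-85,150,88.6)"
```

```text
clock: 33.05
eef_pos: [484.9, -293.7, 17.0]
tool_rot: [-3.084, 1.567, -1.507]
force: [0.7, 0.4, -1.8]
width: 57.2
t 33.05 pos [ 484.9 -293.7   17. ] w 57.2 F [ 0.7  0.4 -1.8] q [ 0.89  0.93 -0.64  1.89  0.92  0.65  1.24]
[[ 0.    -1.    -0.007]
 [-0.003 -0.007  1.   ]
 [-1.    -0.    -0.003]]
clock: 33.55
eef_pos: [481.7, -291.7, 148.5]
tool_rot: [1.336, 1.562, 2.915]
force: [1.6, -0.9, -0.7]
width: 57.5
t 33.55 pos [ 481.7 -291.7  148.5] w 57.5 F [ 1.6 -0.9 -0.7] q [ 0.99  0.75 -0.81  1.83  0.7   0.88  1.42]
[[-0.009 -1.    -0.008]
 [ 0.002 -0.008  1.   ]
 [-1.     0.009  0.002]]
shift tool [ -1.1  -9.  206.6] turn [ 0.0327  0.002  -0.0088] ang now 90.48
```

```bash
python3 -m handwheel '-1 -5 -2 25 0.02 0 -0.009;-1 0 -2 40 0 0 0;-1 0 -2 40 0 0 0;-1 0 -2 40 0 0 0;-1 0 -2 40 0 0 0;-1 0 0 18 0 0 0;-1 0 0 0 0 0 0'
python3 - <<'E'
from h import *
goto(489,-85,75,88.6)
E
```

```text
clock: 34.25
eef_pos: [499.1, -84.0, 164.1]
tool_rot: [-1.784, 1.553, -0.23]
force: [-0.3, 0.6, -1.1]
width: 57.5
t 34.25 pos [499.1 -84.  164.1] w 57.5 F [-0.3  0.6 -1.1] q [ 0.64  0.64 -0.81  1.99  0.68  0.77  0.99]
[[ 0.017 -1.     0.017]
 [-0.004  0.017  1.   ]
 [-1.    -0.017 -0.004]]
shift tool [88.9 11.6 -0.8] turn [ 0.0075 -0.0036  0.0169] ang now 89.03
```

```bash
python3 -m handwheel '-1 15 7 0 0.007 -0.003 0.017;-1 25 3 0 0 0 0;-1 20 0 0 0 0 0;-1 15 0 0 0 0 0;-1 0 0 0 0 0 0'
python3 - <<'E'
from h import *
goto(489,-85,70,88.6)
E
```

```text
clock: 34.75
eef_pos: [486.2, -92.0, 83.9]
tool_rot: [2.321, 1.563, -2.426]
force: [-0.8, -0.9, -1.3]
width: 57.0
t 34.75 pos [486.2 -92.   83.9] w 57.0 F [-0.8 -0.9 -1.3] q [ 0.57  0.75 -0.67  2.06  0.82  0.63  0.86]
[[-0.006 -0.999  0.034]
 [-0.005  0.034  0.999]
 [-1.     0.006 -0.005]]
shift tool [13.9 -2.6  7.2] turn [-0.0096 -0.0054 -0.0058] ang now 88.05
```

```bash
python3 -m handwheel '-1 5 -2 5 -0.009 -0.005 -0.005;-1 3 0 1 0 0 0;-1 3 0 0 0 0 0'
python3 -c "
from h import *
goto(489,-85,70,88.6)"
```

```text
clock: 35.05
eef_pos: [488.2, -88.3, 72.1]
tool_rot: [2.008, 1.57, -2.734]
force: [0.4, 0.3, -1.5]
width: 57.7
t 35.05 pos [488.2 -88.3  72.1] w 57.7 F [ 0.4  0.3 -1.5] q [ 0.55  0.77 -0.65  2.06  0.85  0.6   0.83]
[[-0.001 -1.     0.029]
 [-0.001  0.029  1.   ]
 [-1.     0.001 -0.001]]
shift tool [ 2.1 -0.7  3.3] turn [-0.0045 -0.0005 -0.0012] ang now 88.34
```

```bash
python3 -m handwheel '-1 1.5 0 2 0 0 0'
python3 -m handwheel '-1 1 0 0 0 0 0'
python3 -m handwheel '-1 1 0 0 0 0 0'
```

```text
clock: 35.15
eef_pos: [488.4, -86.7, 70.6]
tool_rot: [2.345, 1.57, -2.397]
force: [-1.4, -0.7, -1.3]
width: 57.4
clock: 35.25
eef_pos: [488.7, -86.4, 69.8]
tool_rot: [2.9, 1.57, -1.841]
force: [0.4, 0.3, -1.9]
width: 57.6
clock: 35.35
eef_pos: [488.9, -86.3, 69.1]
tool_rot: [-2.738, 1.57, -1.196]
force: [-1.0, 0.2, -0.2]
width: 57.4
```

```bash
python3 -m handwheel '-1 0.8 0 0 0 0 0'
python3 -m handwheel '1 0 0 0 0 0 0;1 0 0 0 0 0 0;1 0 0 0 0 0 0;1 0 0 0 0 0 0;1 -10 0 0 0 0 0;1 -25 0 0 0 0 0;1 -35 0 0 0 0 0;1 -35 0 0 0 0 0'
python3 -m handwheel '1 0 20 -30 0 0 0;1 0 25 -40 0 0 0;1 0 25 -40 0 0 0;1 0 25 -40 0 0 0;1 0 15 -25 0 0 0;1 0 0 0 0 0 0'
python3 - <<'E'
from h import *
goto(362,-284.5,60,90)
s=get_image('side');crop('side',130,145,310,325,4,'k1',cv2.convertScaleAbs(s,alpha=1.8,beta=-40))
m=(s.max(2)<60).astype('uint8')
k,l,S,c=cv2.connectedComponentsWithStats(m)
for i in range(1,k):
        if 140<S[i,4]<600 and abs(S[i,2]-S[i,3])<4: print(c[i].round(1),S[i],cast('side',*c[i],42))
E
```

```text
clock: 35.45
eef_pos: [488.9, -86.3, 68.6]
tool_rot: [-2.786, 1.569, -1.244]
force: [-1.8, -0.1, 5.0]
width: 57.3
clock: 36.25
eef_pos: [486.5, -85.4, 175.2]
tool_rot: [1.498, 1.564, 3.042]
force: [2.0, 0.3, -0.4]
width: 85.3
clock: 36.85
eef_pos: [373.9, -261.7, 184.0]
tool_rot: [-1.783, 1.562, -0.233]
force: [0.2, 0.7, 0.3]
width: 85.2
t 36.85 pos [ 373.9 -261.7  184. ] w 85.2 F [0.2 0.7 0.3] q [ 1.16  0.57 -0.88  2.09  0.65  0.76  1.41]
[[ 0.009 -1.     0.022]
 [-0.002  0.022  1.   ]
 [-1.    -0.009 -0.002]]
shift tool [123.9  12.5 -22.8] turn [-0.0216 -0.002   0.0087] ang now 88.76
[183.1 138.5] [175 131  17  15 202] [373.5 269.4  42. ]
[274.7 164. ] [267 158  17  15 208] [657.4 127.5  42. ]
[251.6 211.5] [241 202  22  20 351] [573.  -49.7  42. ]
[220.9 213.9] [210 204  22  21 358] [487.8 -50.9  42. ]
[198.4 242.3] [192 234  14  17 196] [ 426.8 -139.8   42. ]
[171.  297.6] [160 286  24  24 446] [ 363.1 -291.2   42. ]
```

View pics/k1.png

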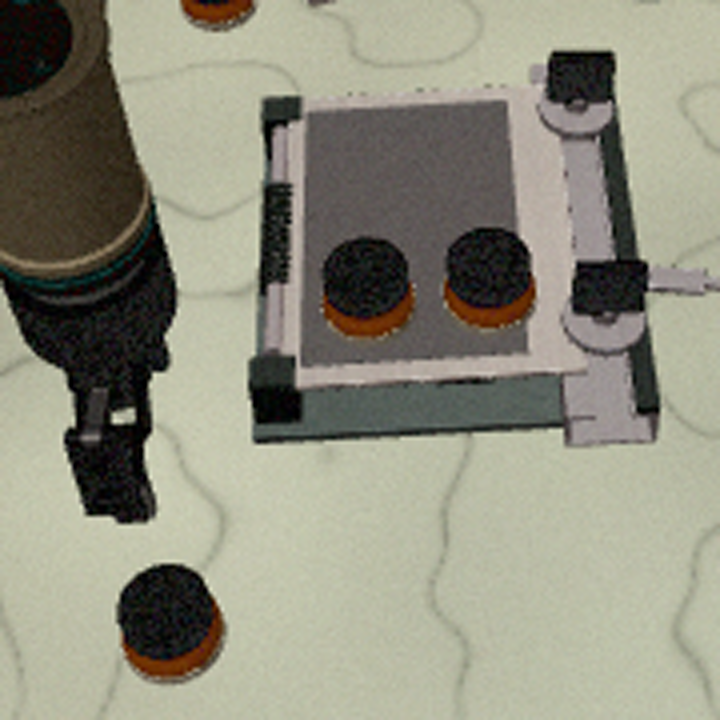

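```bash
python3 -m handwheel '1 20 8 -12 -0.01 -0.001 0.009;1 25 4 -10 0 0 0;1 25 2 -4 0 0 0;1 25 0 0 0 0 0;1 15 0 0 0 0 0;1 0 0 0 0 0 0'
python3 -c "
from h import *
goto(361.5,-284.5,16,90)"
```

```text
clock: 37.5
eef_pos: [369.7, -281.6, 74.9]
tool_rot: [-1.658, 1.558, -0.087]
force: [-1.4, 0.4, -0.1]
width: 85.3
t 37.5 pos [ 369.7 -281.6   74.9] w 85.3 F [-1.4  0.4 -0.1] q [ 1.04  0.74 -0.67  2.16  0.92  0.54  1.24]
[[ 0.012 -1.    -0.001]
 [-0.001 -0.001  1.   ]
 [-1.    -0.012 -0.001]]
shift tool [58.8  9.  -2.9] turn [ 0.0005 -0.0011  0.0124] ang now 90.03
```

```bash
python3 -m handwheel '1 12 6 -2 0 0 0.012;1 15 2 -1 0 0 0;1 15 1 0 0 0 0;1 10 0 0 0 0 0'
python3 -c "
from h import *
goto(361.5,-284.5,16,90)"
```

```text
clock: 37.9
eef_pos: [365.0, -283.8, 23.9]
tool_rot: [-2.123, 1.564, -0.548]
force: [-0.0, -0.2, 0.0]
width: 85.2
t 37.9 pos [ 365.  -283.8   23.9] w 85.2 F [-0.  -0.2  0. ] q [ 0.96  0.82 -0.53  2.18  1.09  0.43  1.11]
[[ 0.006 -1.    -0.005]
 [-0.004 -0.005  1.   ]
 [-1.    -0.006 -0.004]]
shift tool [ 7.9  3.6 -0.7] turn [ 0.0047 -0.0038  0.0062] ang now 90.27
```

```bash
python3 -m handwheel '1 5 3 0 0 -0.003 0.005;1 3 1 0 0 0 0'
python3 -m handwheel '-1 0 0 0 0 0 0;-1 0 0 0 0 0 0;-1 0 0 0 0 0 0;-1 0 0 0 0 0 0;-1 0 0 0 0 0 0;-1 0 0 0 0 0 0'
python3 -c "
from h import *
st()"
python3 -m handwheel '-1 -10 0 0 0 0 0;-1 -20 0 0 0 0 0;-1 -30 0 0 0 0 0;-1 -35 0 0 0 0 0;-1 -40 0 0 0 0 0'
python3 -c "
from h import *
goto(569,44,170,88.6)"
```

```text
clock: 38.1
eef_pos: [361.5, -283.4, 15.6]
tool_rot: [-2.356, 1.57, -0.779]
force: [-0.4, -0.2, 1.0]
width: 85.8
clock: 38.7
eef_pos: [362.3, -284.2, 17.8]
tool_rot: [-2.389, 1.566, -0.813]
force: [0.2, -0.4, -0.7]
width: 57.2
t 38.7 pos [ 362.3 -284.2   17.8] w 57.2 F [ 0.2 -0.4 -0.7] q [ 0.95  0.83 -0.52  2.18  1.11  0.42  1.09]
[[ 0.003 -1.    -0.006]
 [-0.003 -0.006  1.   ]
 [-1.    -0.003 -0.003]]
clock: 39.2
eef_pos: [358.8, -281.6, 152.4]
tool_rot: [0.959, 1.563, 2.537]
force: [-0.4, -1.7, -0.7]
width: 57.2
t 39.2 pos [ 358.8 -281.6  152.4] w 57.2 F [-0.4 -1.7 -0.7] q [ 1.17  0.63 -0.83  2.11  0.71  0.72  1.44]
[[-0.007 -1.    -0.008]
 [ 0.005 -0.008  1.   ]
 [-1.     0.007  0.005]]
shift tool [ -17.5 -212.6  324.1] turn [ 0.032   0.0046 -0.0068] ang now 90.43
```

```bash
python3 -m handwheel '-1 -10 -15 25 0.02 0.004 -0.007;-1 -5 -25 38 0 0 0;-1 0 -25 38 0 0 0;-1 0 -25 38 0 0 0;-1 0 -25 38 0 0 0;-1 0 -25 38 0 0 0;-1 0 -25 38 0 0 0;-1 0 -25 38 0 0 0;-1 0 -15 20 0 0 0;-1 0 0 0 0 0 0'
python3 - <<'E'
from h import *
goto(569,44,78,88.6)
E
```

```text
clock: 40.2
eef_pos: [577.8, 32.3, 170.8]
tool_rot: [-2.023, 1.564, -0.48]
force: [-0.6, 0.0, -1.7]
width: 57.2
t 40.2 pos [577.8  32.3 170.8] w 57.2 F [-0.6  0.  -1.7] q [ 0.37  0.72 -0.78  1.78  0.64  0.9   0.84]
[[ 0.006 -1.     0.027]
 [-0.003  0.027  1.   ]
 [-1.    -0.006 -0.003]]
shift tool [92.7  9.7 11.8] turn [-0.003  -0.0031  0.0063] ang now 88.43
```

```bash
python3 -m handwheel '-1 15 6 8 0 -0.003 0.006;-1 25 2 4 0 0 0;-1 25 0 1 0 0 0;-1 15 0 0 0 0 0;-1 0 0 0 0 0 0'
python3 -c "
from h import *
goto(569,44,70,88.6)"
```

```text
clock: 40.7
eef_pos: [564.0, 42.3, 84.1]
tool_rot: [1.953, 1.562, -2.789]
force: [-0.2, 0.4, -0.6]
width: 56.9
t 40.7 pos [564.   42.3  84.1] w 56.9 F [-0.2  0.4 -0.6] q [ 0.3   0.82 -0.69  1.86  0.76  0.75  0.72]
[[-0.008 -1.     0.03 ]
 [-0.003  0.03   1.   ]
 [-1.     0.008 -0.003]]
shift tool [14.1 -5.   1.9] turn [-0.0057 -0.0031 -0.0078] ang now 88.27
```

```bash
python3 -m handwheel '-1 5 -4 1 -0.005 -0.003 -0.007;-1 4 -1 1 0 0 0;-1 2 0 0 0 0 0'
python3 -c "
from h import *
goto(569,44,70,88.6)"
```

```text
clock: 41.0
eef_pos: [569.7, 43.0, 73.4]
tool_rot: [-1.541, 1.57, 0.003]
force: [0.0, 0.4, -1.1]
width: 57.0
t 41.0 pos [569.7  43.   73.4] w 57.0 F [ 0.   0.4 -1.1] q [ 0.29  0.84 -0.67  1.86  0.78  0.72  0.71]
[[ 0.001 -1.     0.027]
 [ 0.     0.027  1.   ]
 [-1.    -0.001  0.   ]]
shift tool [3.4 0.7 1. ] turn [-0.0025  0.      0.0009] ang now 88.45
```

```bash
python3 -m handwheel '-1 2 0 0 0 0 0'
python3 -m handwheel '-1 1 0 0 0 0 0'
python3 -m handwheel '-1 1 0 0 0 0 0'
```

```text
clock: 41.1
eef_pos: [570.2, 42.9, 71.8]
tool_rot: [-1.501, 1.569, 0.043]
force: [0.2, 0.1, -1.2]
width: 57.2
clock: 41.2
eef_pos: [570.5, 42.9, 71.0]
tool_rot: [-1.495, 1.568, 0.048]
force: [0.2, -0.0, -0.8]
width: 57.3
clock: 41.3
eef_pos: [570.5, 42.9, 70.4]
tool_rot: [-1.552, 1.568, -0.009]
force: [-1.5, 0.3, 1.7]
width: 57.1
```

```bash
python3 -m handwheel '-1 0.6 0 0 0 0 0'
python3 -m handwheel '1 0 0 0 0 0 0;1 0 0 0 0 0 0;1 0 0 0 0 0 0;1 0 0 0 0 0 0;1 -10 0 0 0 0 0;1 -25 0 0 0 0 0;1 -35 0 0 0 0 0;1 -35 0 0 0 0 0'
python3 -m handwheel '1 0 25 28 0 0 0;1 0 30 35 0 0 0;1 0 30 35 0 0 0;1 0 30 35 0 0 0;1 0 30 35 0 0 0;1 0 20 25 0 0 0;1 0 0 0 0 0 0'
python3 - <<'E'
from h import *
goto(371.5,275.5,60,90)
s=get_image('side');crop('side',150,100,310,260,4,'l1',cv2.convertScaleAbs(s,alpha=1.8,beta=-40))
m=(s.max(2)<60).astype('uint8')
k,l,S,c=cv2.connectedComponentsWithStats(m)
for i in range(1,k):
        if 140<S[i,4]<600 and abs(S[i,2]-S[i,3])<4: print(c[i].round(1),S[i],cast('side',*c[i],42))
E
```

```text
clock: 41.4
eef_pos: [570.6, 42.9, 70.1]
tool_rot: [-1.629, 1.567, -0.086]
force: [-1.3, -0.1, 0.4]
width: 56.7
clock: 42.2
eef_pos: [567.8, 42.8, 176.0]
tool_rot: [1.672, 1.566, -3.067]
force: [1.0, 0.0, 0.3]
width: 85.4
clock: 42.9
eef_pos: [409.4, 248.9, 186.4]
tool_rot: [-1.132, 1.554, 0.407]
force: [0.3, -0.2, -0.0]
width: 85.4
t 42.9 pos [409.4 248.9 186.4] w 85.4 F [ 0.3 -0.2 -0. ] q [-0.06  0.57 -0.8   2.04  0.6   0.76  0.31]
[[ 0.015 -0.999  0.032]
 [ 0.007  0.032  0.999]
 [-1.    -0.015  0.007]]
shift tool [125.9  40.7  24.5] turn [-0.032   0.0068  0.0151] ang now 88.17
[183.2 138.6] [175 131  17  16 207] [373.8 268.9  42. ]
[274.8 164.1] [267 158  17  15 212] [657.4 126.9  42. ]
[248.1 175.8] [239 167  19  19 286] [572.8  85.5  42. ]
[251.6 211.5] [241 202  22  20 356] [572.9 -49.8  42. ]
[220.9 213.9] [210 204  22  21 364] [487.9 -51.   42. ]
```

View pics/l1.png

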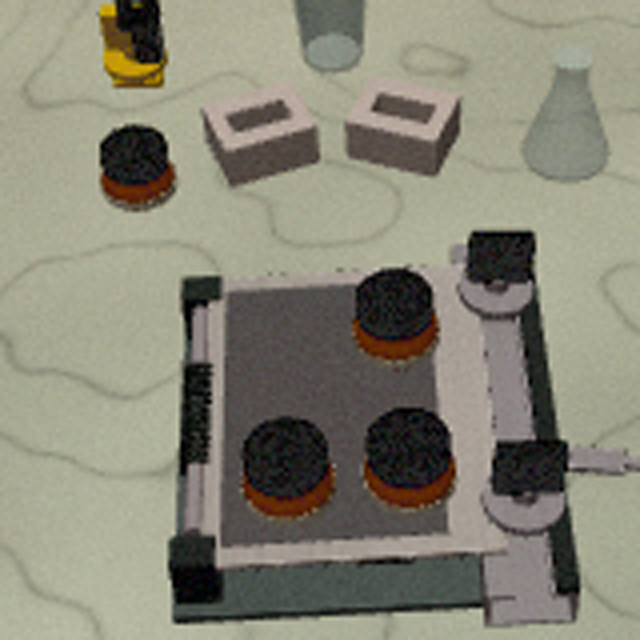

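```bash
python3 -m handwheel '1 20 15 10 -0.015 0.006 0.015;1 25 15 8 0 0 0;1 25 6 3 0 0 0;1 25 0 0 0 0 0;1 15 0 0 0 0 0;1 0 0 0 0 0 0'
python3 - <<'E'
from h import *
goto(371.5,275.5,16,90)
s=get_image('side');crop('side',150,90,230,170,6,'l2',cv2.convertScaleAbs(s,alpha=1.8,beta=-40))
E
```

```text
clock: 43.55
eef_pos: [382.6, 265.5, 74.7]
tool_rot: [-1.802, 1.562, -0.26]
force: [-0.3, 0.3, 0.8]
width: 85.3
t 43.55 pos [382.6 265.5  74.7] w 85.3 F [-0.3  0.3  0.8] q [-0.28  0.72 -0.58  2.15  0.85  0.51  0.02]
[[ 0.008 -1.     0.029]
 [-0.002  0.029  1.   ]
 [-1.    -0.008 -0.002]]
shift tool [58.6 11.8  9.8] turn [-0.029  -0.0021  0.0083] ang now 88.34
```

View pics/l2.png

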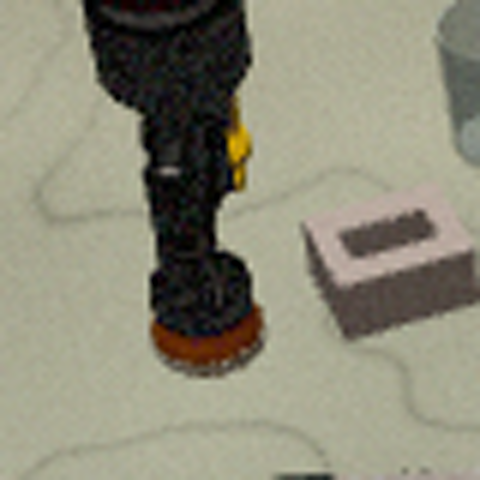

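Run:
```python
from h import *
def c(X): return (proj('side',X)-[150,90])*6
print(c([382.6,223,80]),c([371.5,275.5,46]),c([371.5,275.5,0]))
s=get_image('side')
m=(s.max(2)<60).astype('uint8')
b=(s[:,:,2].astype(int)>s[:,:,0]+35)&(s[:,:,2]>60)
ys,xs=np.nonzero(b[130:160,165:205]);print(xs.mean()+165,ys.mean()+130,xs.min()+165,xs.max()+165)
s0=cv2.imread('pics/side0.png');b=(s0[:,:,2].astype(int)>s0[:,:,0]+35)&(s0[:,:,2]>60)
ys,xs=np.nonzero(b[130:160,165:205]);print(xs.mean()+165,ys.mean()+130,xs.min()+165,xs.max()+165)
t=get_image('top');crop('top',90,160,210,290,5,'l3',t)
```

```text
[202.8 294.6] [194.4 277.8] [205.8 340.2]
183.94736842105263 146.68421052631578 175 192
183.8918918918919 146.66216216216216 175 192
```

View pics/l3.png

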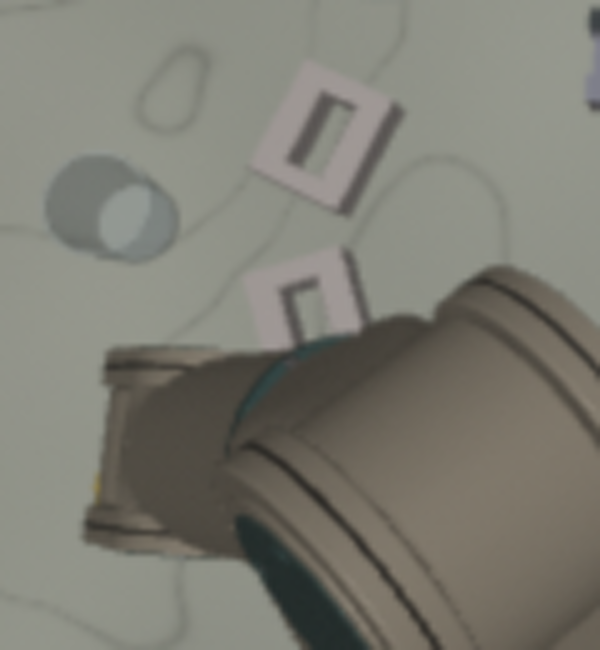

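```bash
python3 -m handwheel '1 0 8 7 -0.015 -0.002 0.008;1 0 4 3 -0.01 0 0;1 3 0 0 0 0 0'
python3 -c "
from h import *
goto(372.5,275.5,16,90)"
```

```text
clock: 44.0
eef_pos: [372.5, 278.8, 76.0]
tool_rot: [-0.744, 1.562, 0.823]
force: [-0.2, 0.1, -0.3]
width: 85.7
t 44.0 pos [372.5 278.8  76. ] w 85.7 F [-0.2  0.1 -0.3] q [-0.31  0.72 -0.59  2.15  0.85  0.5   0.01]
[[ 0.006 -1.     0.004]
 [ 0.007  0.004  1.   ]
 [-1.    -0.006  0.007]]
shift tool [60.   0.4 -3.7] turn [-0.004   0.0068  0.0063] ang now 89.77
```

```bash
python3 -m handwheel '1 12 0 -3 0 0.006 0.006;1 15 0 -1 0 0 0;1 15 0 0 0 0 0;1 8 0 0 0 0 0;1 0 0 0 0 0 0'
python3 - <<'E'
from h import *
goto(372.5,275.5,16,90)
s=get_image('side');crop('side',150,90,230,170,6,'l4',cv2.convertScaleAbs(s,alpha=2.5,beta=-40))
E
```

```text
clock: 44.5
eef_pos: [373.1, 274.1, 22.6]
tool_rot: [-2.731, 1.57, -1.164]
force: [-0.6, -0.2, -0.2]
width: 85.4
t 44.5 pos [373.1 274.1  22.6] w 85.4 F [-0.6 -0.2 -0.2] q [-0.39  0.8  -0.45  2.17  0.99  0.38 -0.1 ]
[[ 0.    -1.     0.004]
 [-0.001  0.004  1.   ]
 [-1.    -0.    -0.001]]
shift tool [6.6 0.6 1.4] turn [-0.0037 -0.001   0.0004] ang now 89.79
```

View pics/l4.png

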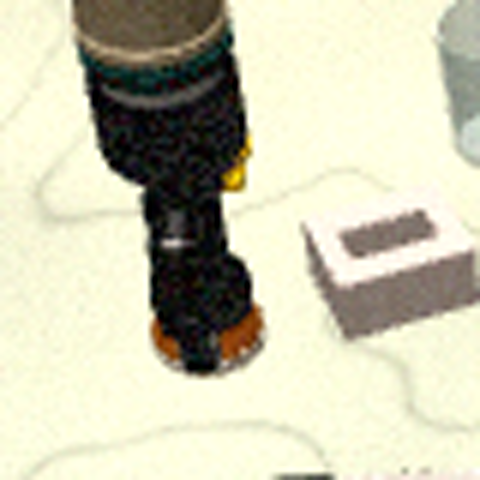

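The near finger sits centrally in front of the jar, tip at about (203,360). Lower and grip.

```bash
python3 -m handwheel '1 5 0 1 0 0 0;1 2 0 0 0 0 0'
python3 -m handwheel '-1 0 0 0 0 0 0;-1 0 0 0 0 0 0;-1 0 0 0 0 0 0;-1 0 0 0 0 0 0;-1 0 0 0 0 0 0;-1 0 0 0 0 0 0'
python3 -c "
from h import *
st()"
python3 -m handwheel '-1 -10 0 0 0 0 0;-1 -20 0 0 0 0 0;-1 -30 0 0 0 0 0;-1 -40 0 0 0 0 0;-1 -45 0 0 0 0 0'
python3 -c "
from h import *
goto(492,45,170,88.6)"
```

```text
clock: 44.75
eef_pos: [373.6, 275.7, 16.1]
tool_rot: [-1.282, 1.569, 0.285]
force: [-0.8, 0.6, -0.3]
width: 85.6
clock: 45.35
eef_pos: [374.2, 276.3, 18.0]
tool_rot: [-1.053, 1.566, 0.514]
force: [-0.1, 0.1, -1.4]
width: 56.8
t 45.35 pos [374.2 276.3  18. ] w 56.8 F [-0.1  0.1 -1.4] q [-0.41  0.81 -0.43  2.17  1.01  0.37 -0.12]
[[ 0.004 -1.     0.004]
 [ 0.002  0.004  1.   ]
 [-1.    -0.004  0.002]]
clock: 45.85
eef_pos: [370.0, 273.2, 164.5]
tool_rot: [2.26, 1.56, -2.453]
force: [1.8, 0.6, -1.1]
width: 57.0
t 45.85 pos [370.  273.2 164.5] w 57.0 F [ 1.8  0.6 -1.1] q [-0.16  0.59 -0.78  2.09  0.63  0.73  0.21]
[[-0.008 -1.     0.001]
 [-0.007  0.001  1.   ]
 [-1.     0.008 -0.007]]
shift tool [  -4.9 -122.1 -228.2] turn [ 0.0238 -0.0067 -0.0079] ang now 89.96
```

```bash
python3 -m handwheel '-1 -5 -10 -25 0.01 -0.006 -0.008;-1 -2 -20 -40 0 0 0;-1 -2 -20 -40 0 0 0;-1 0 -20 -40 0 0 0;-1 0 -20 -38 0 0 0;-1 0 -15 -25 0 0 0;-1 0 0 0 0 0 0'
python3 -c "
from h import *
goto(492,45,82,88.6)"
```

```text
clock: 46.55
eef_pos: [478.3, 60.5, 183.9]
tool_rot: [-0.925, 1.556, 0.641]
force: [-1.0, 1.1, -1.4]
width: 56.9
t 46.55 pos [478.3  60.5 183.9] w 56.9 F [-1.   1.1 -1.4] q [ 0.39  0.59 -0.84  2.03  0.62  0.78  0.74]
[[ 0.012 -1.     0.005]
 [ 0.009  0.005  1.   ]
 [-1.    -0.012  0.009]]
shift tool [101.9 -12.6 -16.3] turn [0.0191 0.009  0.0116] ang now 89.7
```

```bash
python3 -m handwheel '-1 15 -10 -8 0.015 0.009 0.011;-1 20 -6 -6 0 0 0;-1 25 -2 0 0 0 0;-1 20 0 0 0 0 0;-1 10 0 0 0 0 0;-1 0 0 0 0 0 0'
python3 -c "
from h import *
goto(492,45,75,88.6)"
```

```text
clock: 47.15
eef_pos: [495.7, 46.8, 94.5]
tool_rot: [-0.521, 1.569, 1.028]
force: [-0.4, -0.3, -2.1]
width: 57.2
t 47.15 pos [495.7  46.8  94.5] w 57.2 F [-0.4 -0.3 -2.1] q [ 0.3   0.74 -0.68  2.05  0.79  0.64  0.62]
[[ 0.001 -1.     0.022]
 [ 0.002  0.022  1.   ]
 [-1.    -0.001  0.002]]
shift tool [19.5  3.7 -1.9] turn [0.0026 0.0016 0.0009] ang now 88.75
```

```bash
python3 -m handwheel '-1 8 3 -1 0 0 0;-1 6 1 0 0 0 0;-1 4 0 0 0 0 0'
python3 -c "
from h import *
goto(492,45,70,88.6)"
```

```text
clock: 47.45
eef_pos: [492.4, 47.1, 77.6]
tool_rot: [-1.004, 1.566, 0.547]
force: [0.2, -0.3, -1.5]
width: 57.0
t 47.45 pos [492.4  47.1  77.6] w 57.0 F [ 0.2 -0.3 -1.5] q [ 0.28  0.76 -0.65  2.07  0.84  0.59  0.58]
[[ 0.004 -1.     0.021]
 [ 0.003  0.021  1.   ]
 [-1.    -0.004  0.003]]
shift tool [ 7.6  0.3 -2.1] turn [0.0037 0.0028 0.0044] ang now 88.81
```

```bash
python3 -m handwheel '-1 3 0 -1 0 0 0.004;-1 2 0 0 0 0 0'
python3 -m handwheel '-1 1.5 0 0 0 0 0'
python3 -m handwheel '-1 1 0 0 0 0 0'
```

```text
clock: 47.65
eef_pos: [492.6, 46.1, 72.6]
tool_rot: [-0.311, 1.568, 1.239]
force: [0.2, -0.1, -1.3]
width: 56.9
clock: 47.75
eef_pos: [492.8, 46.1, 71.1]
tool_rot: [-0.403, 1.568, 1.147]
force: [-0.7, -0.3, -1.7]
width: 57.1
clock: 47.85
eef_pos: [492.8, 46.0, 70.1]
tool_rot: [-0.415, 1.568, 1.135]
force: [-0.2, -0.2, 2.7]
width: 56.4
```

Contact felt. Release, lift, and pull clear to check.

```bash
python3 -m handwheel '1 0 0 0 0 0 0;1 0 0 0 0 0 0;1 0 0 0 0 0 0;1 0 0 0 0 0 0;1 -10 0 0 0 0 0;1 -25 0 0 0 0 0;1 -35 0 0 0 0 0;1 -35 0 0 0 0 0'
python3 -m handwheel '1 -10 20 40 0 0 0;1 0 20 40 0 0 0;1 0 20 40 0 0 0;1 0 20 40 0 0 0;1 0 15 40 0 0 0;1 0 0 0 0 0 0'
python3 - <<'E'
from h import *
st()
s=get_image('side');cv2.imwrite('pics/m1.png',s);crop('side',170,130,310,270,5,'m2',cv2.convertScaleAbs(s,alpha=1.8,beta=-40))
t=get_image('top');crop('top',80,90,410,290,2,'m3',t)
for nm,n in(('top0','top'),):
    d=cv2.absdiff(cv2.imread('pics/top0.png'),t)
E
```

```text
clock: 48.65
eef_pos: [490.2, 45.9, 176.9]
tool_rot: [1.242, 1.564, 2.794]
force: [0.6, -0.5, 0.6]
width: 85.5
clock: 49.25
eef_pos: [402.0, 255.1, 197.8]
tool_rot: [-0.744, 1.558, 0.799]
force: [-0.7, -0.5, 0.5]
width: 85.6
t 49.25 pos [402.  255.1 197.8] w 85.6 F [-0.7 -0.5  0.5] q [-0.06  0.55 -0.83  2.03  0.58  0.79  0.32]
[[ 0.009 -1.     0.028]
 [ 0.009  0.028  1.   ]
 [-1.    -0.009  0.009]]
```

View pics/m2.png

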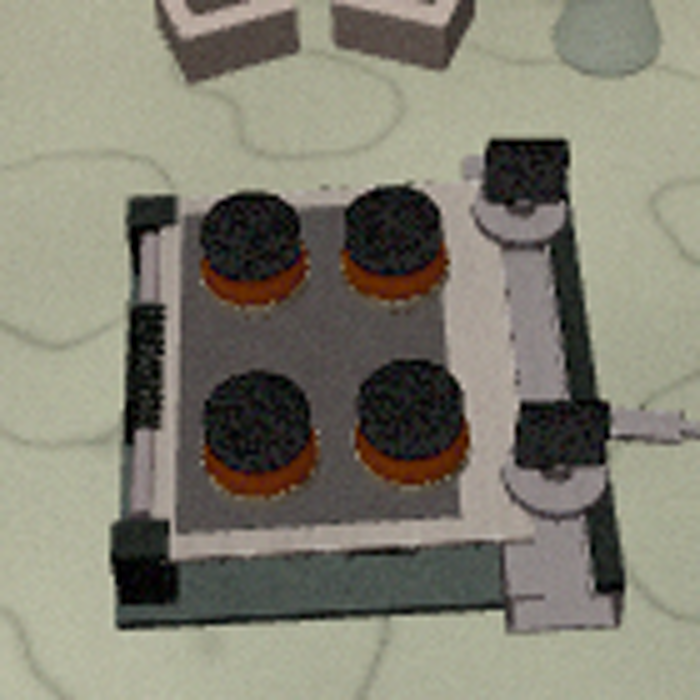

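View pics/m3.png

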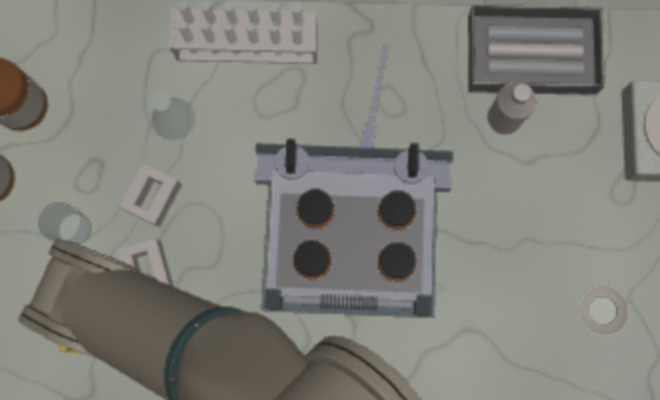

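View pics/m1.png

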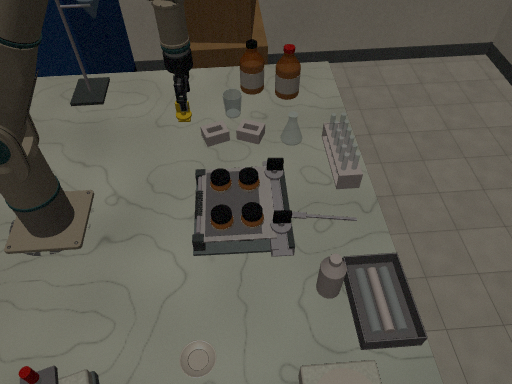

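```bash
python3 -m handwheel '1 0 0 0 0 0 0;1 0 0 0 0 0 0;1 0 0 0 0 0 0'; python3 -c "
from cell import ctrl
print(ctrl.finish_job())"
```

```text
clock: 49.65
eef_pos: [405.4, 244.5, 196.6]
tool_rot: [-1.59, 1.563, -0.06]
force: [0.2, 0.5, 0.5]
width: 85.4
the job is handed in; nothing more can be done
None
```

The job is handed in at about 50 s: both bolts clamp the deck level, and all four jars stand on it. I lowered each bolt through the strut's slot, gave it a quarter turn with its collar pressed down, and let go. Only then did I set the jars upright in a 2 × 2 pattern well in from the deck's edges.

- **Bolt 1:** on the first try its head struck the edge of the slot with about 60 N at the wrist. I backed off, moved it about 3 mm, and it then went in freely.
- **Last checks:** in the final pictures both bolt grips lie across the slot, the deck is down and the jars are upright. When set down, all four jars touched the deck at about 52 mm, its level height.
- **Bystanders:** none of the other glassware or tools looked shifted by eye. I did not measure their positions again.
- **Uncertainty:** the two cameras disagreed by a few mm, so I used the force at contact for the final heights. The 3 mm of slack under the strut's lips, and so exact levelness, was checked only through those set-down heights and the pictures.

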